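# Close down the melting station

### The arm

A 6-joint arm with a two-finger parallel gripper is mounted at the origin on the work surface. World frame = base frame: x ahead of the robot, y to its left, z up, the work surface at z = 0. Lengths are in m, angles in degrees, forces in N, time in s.
With the tool pointing down it reaches from about 0.35 to 0.8 m from the base axis. Payload 7.3 kg.
Tool frame: the origin (TCP) lies at the very end of the fingers, on their centre line; the grasp point (between the pads) lies 19 mm behind it (bot.hold_point_z is the distance from the TCP to the grasp point, in m); z points along the fingers, y is the line along which they close (so a half turn about z gives the same grasp; the last joint's range is limited). The gripper opens to 85 mm and grips with 20 to 120 N. Pads are 22 mm wide; open, the fingers measure 114 mm over their backs; the gripper's body (76 mm by 85 mm) begins 54 mm behind the grasp point. The pads swing forward as they close: fully open they stand 13 mm farther back than shut.
Start: joints at [63.312, 19.595, 87.324, -0, 73.075, -8.365], TCP at [0.165, 0.498, 0.194] pointing down, gripper open.
Joint ranges: [-145.02, 145.02], [-44.19, 115.74], [2.07, 154.8], [-57.11, 237.11], [16.16, 152.29], [-177.93, 177.93]. Speed limits (degrees/s): [147.25, 147.25, 180, 180, 180, 180].

### API

Orientations are given as a 3x3 rotation matrix whose columns are the frame's x, y, z axes.
In Python, from rig import monitor, imaging, bot gives the robot as it stands.
- The arm moves only by the tool apply_moves, never from a script. Its argument "moves" is a list of rows, each a list of 3 entries, a list of its own where there are three numbers: the shift along the tool's x, y, z in units of 50 mm (1.0 is 50 mm), then the turn about the tool's z in units of 10 degrees (1.0 is 10 degrees), then the opening, from 0 (shut) to 1 (fully open). In form: [[[tx, ty, tz], twist, jaw], ...]. A call has 1 to 12 rows; each row shifts and turns the commanded pose from where the row before left it, along the tool's axes as they then stand; what a row does not reach is not made up. A row lasts 1/8 s, in which the tool goes at most 62.5 mm and 10.7 degrees, less where a joint would pass 70% of its speed; a pose out of reach is approached as far as the arm can. A call is refused whole if a number of a shift passes 1 or a number of a turn 1, either way. A call with a gripper value outside its range is refused whole. The fingers move at their own pace and stop on an object; "grip_force" is the grip in N (left out, the last holds). Time passes only in rows, so rows that do not move let the fingers close. It gives the time, the measured TCP pose, the force, the opening and the grip force at its end, in the units of the state.
- monitor.get_obs(): the state, without advancing time (a new reading comes with each control period).
- imaging.capture(name): name is "scene" or "top" or "wrist"; returns a dict with "img" (384x512x3 uint8, red, green, blue), "vertical_fov" (degrees; the focal length in pixels is half the picture's height over the tangent of half this angle, whatever the lens; pixels are square), "cx", "cy" (the principal point, pixels), "position" and "attitude" of the camera in the world; the wrist camera has in their place "tool_from_camera" (4x4, takes a point from camera to tool coordinates, whose origin is the TCP and whose axes are the flange's). Camera axes: x right, y up, looking along -z (the intrinsics and any distortion apply to the point x, -y, -z); pixel columns grow to the right and rows downward; lengths in m; the calibration is good to about 2 mm. The wrist camera is an equidistant fisheye: a pixel r from the principal point sees the ray r / f radians off the axis. A picture is of the moment at which its call begins: read the wrist's pose just before it. There is no depth.
- bot.hand_in(): hands the job in; it is judged then, once.
The state is a dict: "clock": time; "q": joint angles; "qvel": joint speeds; "joint_torque": joint torques, N m; "position": TCP position; "orientation": TCP orientation; "force": force on the tool from outside, world axes, zero at the start; "torque": the same for the moment, N m; "opening": finger opening in m; "finger_force": force on a finger pad.
Only numpy, scipy, OpenCV 4.12 (cv2) and the standard library are available. Lean on these libraries where they do the work, as an engineer would, in place of code of your own. Each camera call takes 0.05 s, during which the arm holds its last target. There are 200 camera calls.

### The job

Close down the hot-plate station for the day: first switch the hot plate off with its lever (fully over, away from the robot), and only then slide the pot across from the dark heating place to the middle of the steel resting place, without lifting or tipping it. Also seat the two aluminium setting blocks flat and fully home in the cradle pockets that fit them, and stand every stirring rod lying on the bench upright in the white crock, with its lower end on or near the crock's floor. Leave everything else on the bench where it stands.

Things in the scene. Friction and masses are not known exactly. Their poses are not given: they have to be found in the camera images.
- hotplate: white two-place hot plate, 180 (x) by 440 (y) by 30 mm tall, fixed; origin at the centre of its underside, z up, x away from the robot at yaw 0. Top is flat and level; marked rings are flush
- heat_mark (a point): centre of the dark ringed heating place (ring 120 mm across) on the hot plate's top surface, nearer the plate's left (+y) end
- rest_mark (a point): centre of the steel ringed resting place (ring 120 mm across) on the hot plate's top surface, 170 mm from heat_mark towards the switch
- switch (a joint): the hot plate's black toggle lever at its right (-y) end. 0 rad = on, leaning to the plate's -x (towards the robot); 1.0 rad = off, leaning to the plate's +x (away from the robot). It stays where it is left
- switch_tip (a point): tip of the toggle lever (lever 50 mm long)
- pot: round steel pot, 100 mm outside, 68 mm tall, wall 4 mm, 0.45 kg, standing on the heating place; origin at the centre of its underside, z up. Its grey stub handle points along the pot's -x
- pot_handle (a point): point in the middle of the pot's handle, 56 mm above the pot's underside and 100 mm from its axis; the handle is 18 mm wide, 14 mm thick, and runs from 50 to 133 mm from the pot's axis
- crock: white ceramic crock (holder cup), fixed to the bench; outside 84 mm, wall 4 mm so 76 mm inside, 105 mm tall, floor 6 mm thick; origin at the centre of its underside, z up
- crock_mouth (a point): centre of the crock's mouth, at rim height
- cradle: grey plastic cradle, 110 (x) by 170 (y) by 24 mm tall, fixed, with two rectangular pockets 12 mm deep; origin at the centre of its underside, z up
- cradle_hole0 (a point): centre of the mouth (24 mm above the bench) of the bigger pocket, 73 mm along the cradle's x by 41 mm along its y; for the long block
- cradle_hole1 (a point): centre of the mouth of the smaller pocket, 55 mm along the cradle's x by 35 mm along its y; for the short block
- long_block: aluminium setting block with three dots on top, 70 (x) by 38 (y) by 28 mm tall, 0.16 kg; origin at the centre of its underside, z up; either way round is right
- short_block: aluminium setting block with two dots on top, 52 (x) by 32 (y) by 28 mm tall, 0.16 kg; origin at the centre of its underside, z up; either way round is right
- rod1: white plastic stirring rod, square section 13 mm, 180 mm long, 40 g, lying on the bench; origin at its middle, x along the rod; both ends are alike. May be absent
- rod2: white plastic stirring rod, square section 13 mm, 180 mm long, 40 g, lying on the bench; origin at its middle, x along the rod; both ends are alike. May be absent
- rod3: white plastic stirring rod, square section 13 mm, 180 mm long, 40 g, lying on the bench; origin at its middle, x along the rod; both ends are alike. May be absent
- rod4: white plastic stirring rod, square section 13 mm, 180 mm long, 40 g, lying on the bench; origin at its middle, x along the rod; both ends are alike. May be absent
- weight: brass balance weight, 28 mm wide, 36 mm tall; not part of the job, to be left alone; origin at its underside
- dish: shallow glass dish, 90 mm wide, 16 mm tall; not part of the job, to be left alone; origin at its underside
- jar: amber glass jar, 64 mm wide, 75 mm tall; not part of the job, to be left alone; origin at its underside
- flask: white plastic bottle, 68 mm wide, 150 mm tall; not part of the job, to be left alone; origin at its underside
- beaker: empty glass beaker, 70 mm wide, 90 mm tall; not part of the job, to be left alone; origin at its underside
- brush: small wooden-handled brush lying on the bench, 160 mm long; not part of the job, to be left alone
There are look-alikes about, which are no part of the job. What is shaped like the rod3 but pink is not meant.

How it is judged:
By the outcome, as a careful person would: the job done as asked, in the order asked, and still so for the second after the job is handed in, with the robot touching nothing.
Of rod1, rod2, rod3, rod4 only 2 to 4 are there at a start; the rules pass over those that are not, and their reading is None.
At some moment in a run one of long_block, short_block may be knocked a few centimetres aside while the robot is not near it.
Once in a run the grip may slacken for a moment while it holds something.
It also fails if it takes over 210 s, if anything falls off the work surface, if the arm or the gripper's body presses on something with over 40 N, if the wrist force passes 120 N, or if a joint passes its speed limit or range.

## Working session

There is one attempt and no reset: what is moved stays moved. The work goes in short steps, Python scripts to look and compute and a tool call to move; the robot and the scene stay as the last step left them, time stands still between calls to the robot, and variables do not carry over. Pictures are saved under pics/ and viewed, at most 14 in all, crops included, and the job is handed in when it is done.

Besides the shell and the picture viewer there is one more tool, called after "Request:" in YAML: its name, and indented under it one key for each argument. apply_moves: Moves the arm, as the interface text tells. Its arguments: {"type":"object","properties":{"moves":{"type":"array"},"grip_force":{"type":"number"}},"required":["moves"]}

```bash
ls; mkdir -p pics
cat > h.py <<'E'
import numpy as np, cv2
from rig import monitor, imaging, bot
def K(c):
    return c['img'].shape[0]/2/np.tan(np.radians(c['vertical_fov'])/2)
def snap(n,f):
    c=imaging.capture(n); cv2.imwrite('pics/%s.png'%f,c['img'][:,:,::-1])
    np.save('pics/%s.npy'%f,{k:v for k,v in c.items()},allow_pickle=True); return c
def load(f): return np.load('pics/%s.npy'%f,allow_pickle=True).item()
def px(c,u,v,z):
    f=K(c); d=np.array([(u-c['cx'])/f,-(v-c['cy'])/f,-1.0]); R=np.array(c['attitude']); p=np.array(c['position'])
    w=R@d; return p+w*(z-p[2])/w[2]
def proj(c,P):
    f=K(c); q=np.array(c['attitude']).T@(np.array(P)-np.array(c['position'])); return c['cx']+f*q[0]/-q[2], c['cy']-f*q[1]/-q[2]
def crop(c,u0,v0,u1,v1,s,f):
    cv2.imwrite('pics/%s.png'%f,cv2.resize(c['img'][v0:v1,u0:u1,::-1],None,fx=s,fy=s,interpolation=cv2.INTER_CUBIC))
E
python3 - <<'E'
from h import *
a=snap('top','top0');b=snap('scene','scene0')
for c in(a,b): print({k:v for k,v in c.items() if k!='img'})
o=monitor.get_obs();print(o)
i=np.vstack([a['img'],b['img']]);
crop(a,0,0,512,384,1.5,'top0b');crop(b,0,0,512,384,1.5,'scene0b')
E
```

```text
pics
{'vertical_fov': 49.44533897257449, 'cx': 261.992034726695, 'cy': 195.813748741518, 'position': array([ 0.36581426, -0.04181633,  1.2934352 ]), 'attitude': array([[-0.00277675,  0.99780901, -0.06610194],
       [-0.99998913, -0.00252303,  0.00392152],
       [ 0.00374615,  0.06611211,  0.99780517]])}
{'vertical_fov': 50.2325975475414, 'cx': 263.8099802925084, 'cy': 190.66730941227135, 'position': array([ 1.30149632, -0.30647441,  0.95469495]), 'attitude': array([[ 0.31041201, -0.66853459,  0.67580018],
       [ 0.95054562,  0.22604244, -0.21299727],
       [-0.01036348,  0.70849581,  0.70563892]])}
{'clock': 0.1, 'q': array([ 6.33135982e+01,  1.96329427e+01,  8.73715031e+01,  5.50914582e-04,
        7.30759625e+01, -8.36469990e+00]), 'qvel': array([-0.05820385, -0.00226166, -0.17202983,  0.03142715,  0.02211615,
       -0.07691302]), 'joint_torque': array([ 2.03491785e-03, -4.34445333e+01, -2.46490860e+01, -1.01340170e-04,
        4.61011528e-03, -1.93366049e-06]), 'position': array([0.16481893, 0.49802238, 0.19339254]), 'orientation': array([[-9.49305529e-01,  3.14354267e-01, -6.38490989e-04],
       [ 3.14354843e-01,  9.49304730e-01, -1.24976643e-03],
       [ 2.13253105e-04, -1.38712292e-03, -9.99999015e-01]]), 'force': array([ 0.05493059,  0.16905542, -0.48528374]), 'torque': array([-0.01930567, -0.00296074, -0.01615933]), 'finger_force': 0.0, 'opening': 0.08578810389520802}
```

View pics/top0b.png

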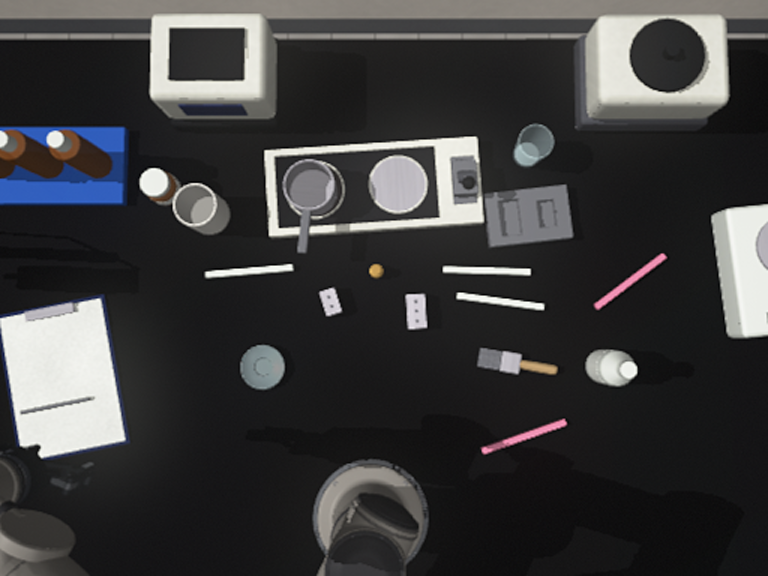

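View pics/scene0b.png

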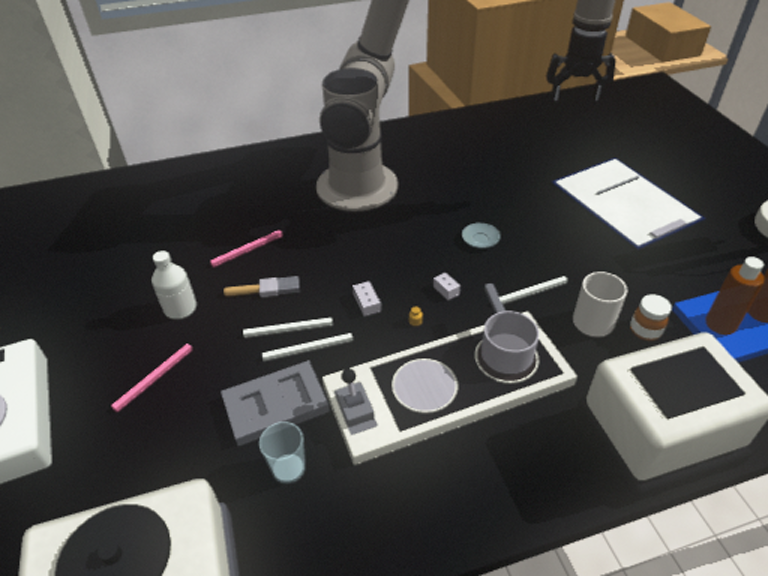

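The top view (1.5x) shows three white rods at about (249,271), (487,270) and (500,300), and two pink look-alikes at (630,281) and (524,436), which I'll leave. The long block is at (416,311), short block at (330,301), crock at (200,205), pot at (312,187) and lever at (467,182). I'll confirm these in an enlarged crop.

Run:
```python
from h import *
c=load('top0'); crop(c,100,85,235,260,3.4,'cL'); crop(c,235,85,400,220,4.8,'cR')
crop(c,110,85,266,210,4.8,'cL'); 
crop(c,200,170,370,215,4.6,'cB')
```

```text
(no output)
```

View pics/cL.png

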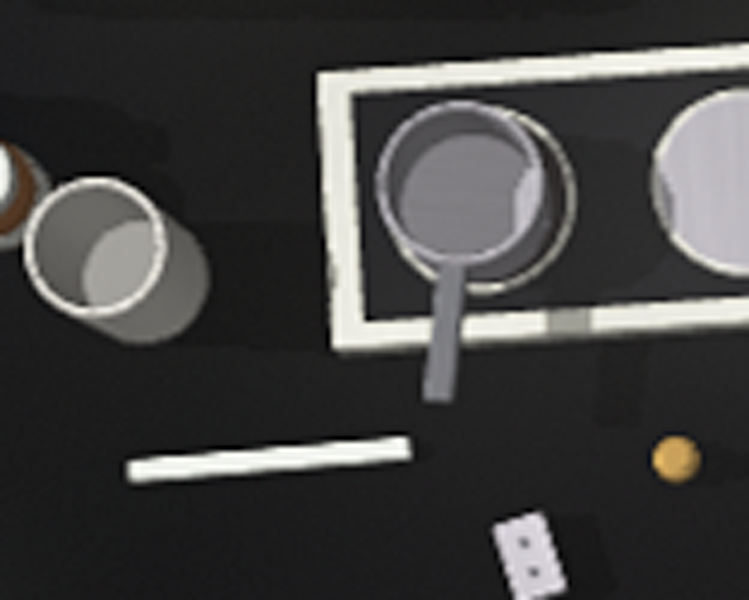

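View pics/cR.png

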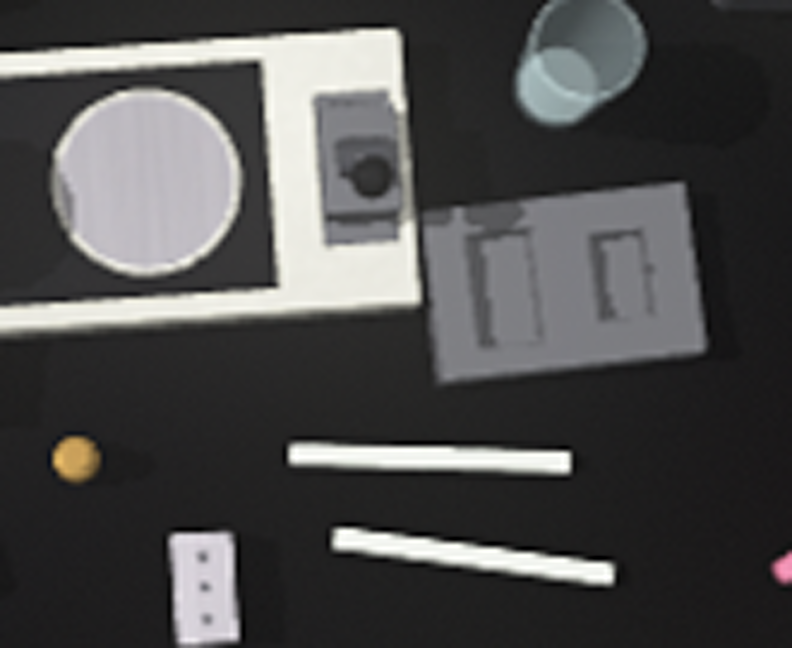

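```bash
cat > m.py <<'E'
from h import *
c=load('top0')
L=lambda u,v,z: px(c,110+u/4.8,85+v/4.8,z)[:2]
R=lambda u,v,z: px(c,235+u/4.8,85+v/4.8,z)[:2]
def line(n,a,b):
    d=b-a; print(n,'mid',((a+b)/2).round(4),'len',np.linalg.norm(d).round(4),'yaw',np.degrees(np.arctan2(d[1],d[0])).round(1), a.round(3),b.round(3))
np.set_printoptions(suppress=True)
line('rodL',L(128,471,.013),L(411,449,.013));line('rodA',R(289,454,.013),R(572,463,.013));line('rodB',R(333,539,.013),R(615,575,.013))
print('crock',L(95,247,.105))
P=[L(319,75,.03),L(336,349,.03),R(420,303,.03),R(401,29,.03)]
for i in range(4): line('plate',P[i],P[(i+1)%4])
print('platec',np.mean(P,0))
print('pot',L(461,184,.098)); line('handle',L(461,184,.093),L(438,401,.093))
print('rest',R(147,181,.03),'heat',L(485,200,.03),'tip',R(371,176,.085), 'switchbox', R(358,168,.05))
C=[R(424,213,.024),R(685,182,.024),R(706,352,.024),R(439,382,.024)]
for i in range(4): line('cradle',C[i],C[(i+1)%4])
print('cradlec',np.mean(C,0))
for n,H in(('h0',[(467,237),(530,230),(543,345),(478,349)]),('h1',[(590,236),(643,230),(656,315),(604,321)]),):
    H=[R(*h,.024) for h in H]; print(n,np.mean(H,0))
    for i in range(2): line(n,H[i],H[i+1])
H=[R(*h,.028) for h in [(169,535),(233,532),(240,640),(180,645)]]; print('long',np.mean(H,0)); line('l',H[0],H[1]);line('l',H[1],H[2]);line('l',H[3],H[0])
H=[L(*h,.028) for h in [(493,524),(541,511),(566,590),(517,604)]]; print('short',np.mean(H,0)); line('s',H[0],H[1]);line('s',H[1],H[2])
print('weight',L(676,459,.036),'brush..')
E
python3 m.py
```

```text
rodL mid [0.4977 0.2484] len 0.1819 yaw -85.7 [0.491 0.339] [0.505 0.158]
rodA mid [ 0.4975 -0.2405] len 0.1821 yaw -92.0 [ 0.501 -0.15 ] [ 0.494 -0.332]
rodB mid [ 0.434  -0.2676] len 0.1821 yaw -97.4 [ 0.446 -0.177] [ 0.422 -0.358]
crock [0.61682206 0.33376837]
plate mid [0.6554 0.2095] len 0.1778 yaw -175.9 [0.744 0.216] [0.567 0.203]
plate mid [ 0.581  -0.0146] len 0.4366 yaw -86.2 [0.567 0.203] [ 0.595 -0.232]
plate mid [ 0.6844 -0.2274] len 0.1784 yaw 3.2 [ 0.595 -0.232] [ 0.773 -0.222]
plate mid [ 0.7588 -0.0032] len 0.4393 yaw 93.8 [ 0.773 -0.222] [0.744 0.216]
platec [ 0.66990459 -0.00892942]
pot [0.65643805 0.11543742]
handle mid [0.5913 0.1226] len 0.1334 yaw 174.4 [0.658 0.116] [0.525 0.129]
rest [ 0.67457484 -0.05856825] heat [0.66256975 0.10898322] tip [ 0.66398399 -0.19506637] switchbox [ 0.67774988 -0.19136036]
cradle mid [ 0.6648 -0.3208] len 0.1695 yaw -83.3 [ 0.655 -0.237] [ 0.675 -0.405]
cradle mid [ 0.6196 -0.4105] len 0.1109 yaw -174.2 [ 0.675 -0.405] [ 0.564 -0.416]
cradle mid [ 0.5549 -0.3305] len 0.1723 yaw 96.3 [ 0.564 -0.416] [ 0.545 -0.245]
cradle mid [ 0.
[... 243 characters left out ...]
aw -174.5 [ 0.644 -0.305] [ 0.569 -0.312]
h1 [ 0.61402963 -0.36403196]
h1 mid [ 0.6416 -0.3602] len 0.0344 yaw -83.6 [ 0.64  -0.343] [ 0.644 -0.377]
h1 mid [ 0.6159 -0.3809] len 0.0556 yaw -172.5 [ 0.644 -0.377] [ 0.588 -0.385]
long [ 0.41402865 -0.0947207 ]
l mid [ 0.4485 -0.0921] len 0.0406 yaw -87.5 [ 0.448 -0.072] [ 0.449 -0.112]
l mid [ 0.4152 -0.1143] len 0.0685 yaw -176.7 [ 0.449 -0.112] [ 0.381 -0.116]
l mid [ 0.4128 -0.0751] len 0.0699 yaw 5.5 [ 0.378 -0.078] [ 0.448 -0.072]
short [0.43392668 0.08002453]
s mid [0.4591 0.0879] len 0.0315 yaw -74.9 [0.455 0.103] [0.463 0.073]
s mid [0.4382 0.0647] len 0.0526 yaw -162.3 [0.463 0.073] [0.413 0.057]
weight [ 0.4953096 -0.0130859] brush..
```

```bash
cat >> h.py <<'E'
def ray(c,u,v):
    f=K(c); d=np.array(c['attitude'])@np.array([(u-c['cx'])/f,-(v-c['cy'])/f,-1.0]); return np.array(c['position']),d/np.linalg.norm(d)
def tri(c1,p1,c2,p2):
    a,d=ray(c1,*p1);b,e=ray(c2,*p2); s=np.linalg.lstsq(np.stack([d,-e],1),b-a,rcond=None)[0]; P,Q=a+d*s[0],b+e*s[1]; return (P+Q)/2,np.linalg.norm(P-Q)
def go(x,y,z,yaw=None):
    "print the tool-frame steps from the present pose: twist first, then shifts"
    o=monitor.get_obs(); R=o['orientation']; p=o['position']
    y0=np.degrees(np.arctan2(R[1,1],R[0,1])); yaw=y0 if yaw is None else yaw
    a=(yaw-y0+90)%180-90; t=np.radians(y0+a)
    d=np.array([x,y,z])-p; ty=np.array([np.cos(t),np.sin(t)]); tx=np.array([np.cos(t+np.pi/2),np.sin(t+np.pi/2)])
    print('from',p.round(4),'yaw',round(y0,1),'twist',round(-a/10,2),'shift',round(d[:2]@tx/.05,2),round(d[:2]@ty/.05,2),round(-d[2]/.05,2))
E
python3 - <<'E'
from h import *
t=load('top0');s=load('scene0')
print('tip',tri(t,(312.3,121.7),s,(348/1.5,376/1.5)))
print('scene: rest',px(s,425/1.5,385/1.5,.03),'pot handle end top',px(s,491/1.5,290/1.5,.093),'crockrim',px(s,603/1.5,290/1.5,.105))
go(.58,-.193,.20,93.7)
E
```

```text
tip (array([ 0.66144549, -0.19376887,  0.09494687]), np.float64(0.00012183849580694325))
scene: rest [ 0.67781058 -0.05635449  0.03      ] pot handle end top [0.54699412 0.12803271 0.093     ] crockrim [0.62683858 0.32714189 0.105     ]
from [0.1648 0.498  0.1934] yaw 71.7 twist -2.2 shift -7.39 -14.33 -0.13
```

Request:
apply_moves:
  moves:
    - [[0,0,0],-0.8,0]
    - [[0,0,0],-0.7,0]
    - [[0,0,0],-0.7,0]
    - [[-0.5,-0.95,0],0,0]
    - [[-0.5,-0.95,0],0,0]
    - [[-0.5,-0.95,0],0,0]
    - [[-0.5,-0.95,0],0,0]
    - [[-0.5,-0.95,0],0,0]
    - [[-0.5,-0.95,0],0,0]
    - [[-0.5,-0.95,0],0,0]
    - [[-0.5,-0.95,0],0,0]
    - [[-0.5,-0.95,0],0,0]

```text
clock: 1.6
position: [0.4175, 0.0846, 0.1939]
orientation: [[-0.998, -0.064, -0.0], [-0.064, 0.998, 0.0], [0.0, 0.0, -1.0]]
force: [1.5, -0.5, 0.1]
opening: 0.0001
finger_force: 0.0
```

```bash
python3 -c "
from h import *
go(.62,-.196,.2,93.7);go(.62,-.196,.075,93.7)"
```

```text
from [0.4175 0.0846 0.1939] yaw 93.7 twist -0.0 shift -3.68 -5.86 -0.12
from [0.4175 0.0846 0.1939] yaw 93.7 twist -0.0 shift -3.68 -5.86 2.38
```

Request:
apply_moves:
  moves:
    - [[-0.61,-0.98,0],0,0]
    - [[-0.61,-0.98,0],0,0]
    - [[-0.61,-0.98,0],0,0]
    - [[-0.61,-0.98,0],0,0]
    - [[-0.61,-0.97,0],0,0]
    - [[-0.6,-0.97,0],0,0]
    - [[0,0,0.8],0,0]
    - [[0,0,0.8],0,0]
    - [[0,0,0.78],0,0]
    - [[0,0,0],0,0]

```text
clock: 2.85
position: [0.6154, -0.1934, 0.0713]
orientation: [[-0.998, -0.064, -0.007], [-0.064, 0.998, 0.003], [0.007, 0.004, -1.0]]
force: [0.0, 0.1, 0.4]
opening: 0.0
finger_force: 0.0
```

Request:
apply_moves:
  moves:
    - [[-0.3,0,0],0,0]
    - [[-0.3,0,0],0,0]
    - [[-0.2,0,0],0,0]
    - [[-0.2,0,0],0,0]
    - [[-0.2,0,0],0,0]
    - [[-0.2,0,0],0,0]
    - [[0,0,0],0,0]

```text
clock: 3.72
position: [0.6883, -0.1898, 0.0747]
orientation: [[-0.998, -0.065, 0.0], [-0.065, 0.998, 0.0], [-0.0, 0.0, -1.0]]
force: [0.3, 0.4, 0.9]
opening: 0.0001
finger_force: 0.0
```

Request:
apply_moves:
  moves:
    - [[-0.1,0,0],0,0]
    - [[-0.1,0,0],0,0]
    - [[0,0,0],0,0]

```text
clock: 4.1
position: [0.698, -0.1893, 0.075]
orientation: [[-0.998, -0.064, 0.0], [-0.064, 0.998, 0.0], [-0.0, 0.0, -1.0]]
force: [0.1, 0.1, -0.5]
opening: -0.0001
finger_force: 0.0
```

Run:
```python
from h import *
print(monitor.get_obs()['force'])
t=snap('top','t1');s=snap('scene','s1')
a=cv2.resize(s['img'][215:315,190:310],None,fx=4,fy=4,interpolation=3);b=cv2.resize(t['img'][85:185,280:380],None,fx=4,fy=4,interpolation=3)
cv2.imwrite('pics/sw.png',np.hstack([a[:400,:400],b])[:,:,::-1])
```

```text
[ 0.14086456  0.09086333 -0.51410918]
```

View pics/sw.png

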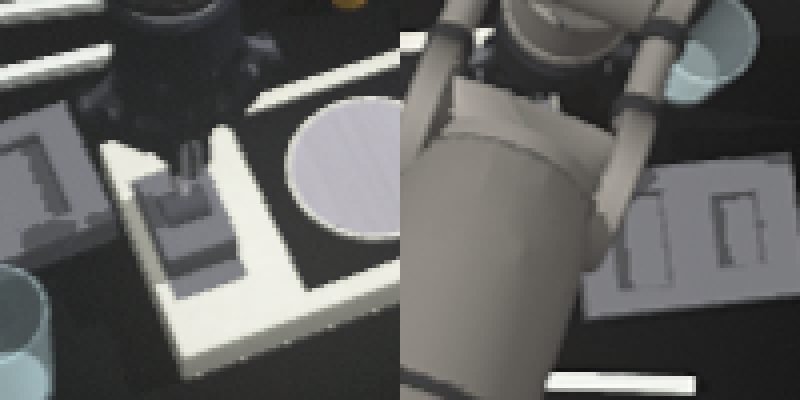

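Run:
```python
from h import *
s=load('s1')
for n,P in(('tipoff',(.709,-.191,.095)),('pivot',(.685,-.192,.051)),('tipon',(.661,-.194,.095)),('tcp',(.698,-.189,.075))):
    u,v=proj(s,P);print(n,(u-190)*4,(v-215)*4)
```

```text
tipoff 191.62804996917907 199.4495649275741
pivot 184.08195714251008 209.8243471277974
tipon 167.37917662480936 142.183745911728
tcp 191.75782341283605 203.15584129662216
```

Request:
apply_moves:
  moves:
    - [[0.5,0,0],0,0]
    - [[0.5,0,0],0,0]
    - [[0.5,0,0],0,0]
    - [[0.8,0,-0.8],0,0]
    - [[0.8,0,-0.8],0,1]
    - [[0,0,-0.8],0,1]
    - [[0,0,0],0,1]

```text
clock: 5.08
position: [0.5444, -0.2003, 0.1992]
orientation: [[-0.998, -0.064, 0.007], [-0.064, 0.998, -0.004], [-0.007, -0.004, -1.0]]
force: [-0.2, -0.6, -0.2]
opening: 0.0542
finger_force: 0.0
```

Run:
```python
from h import *
t=snap('top','t2');s=snap('scene','s2')
a=cv2.resize(s['img'][215:315,190:310],None,fx=4,fy=4,interpolation=3);b=cv2.resize(t['img'][85:185,280:380],None,fx=4,fy=4,interpolation=3)
cv2.imwrite('pics/sw2.png',np.hstack([a[:400,:400],b])[:,:,::-1])
```

```text
(no output)
```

View pics/sw2.png

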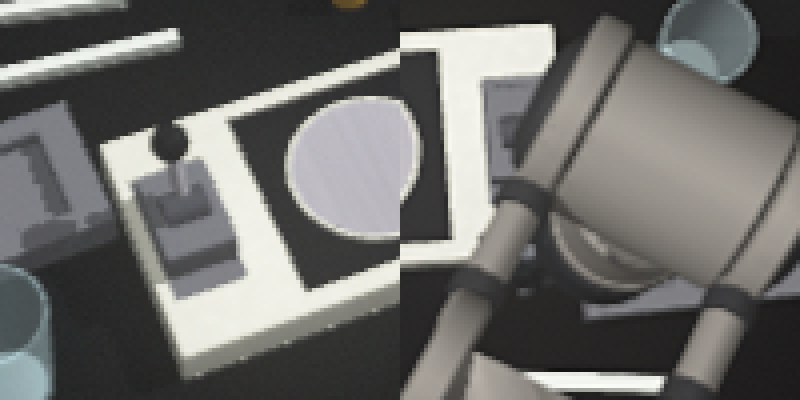

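The picture shows the knob still at (169,142), on the robot's side. The fingers' seam must have let the lever through, so I'll turn the gripper 90° and push with the back of a finger.

Request:
apply_moves:
  moves:
    - [[0,0,0],1,0]
    - [[0,0,0],1,0]
    - [[0,0,0],1,0]
    - [[0,0,0],1,0]
    - [[0,0,0],1,0]
    - [[0,0,0],1,0]
    - [[0,0,0],1,0]
    - [[0,0,0],1,0]
    - [[0,0,0],1,0]
    - [[0,0,0],0,0]

```text
clock: 6.42
position: [0.5426, -0.1989, 0.1933]
orientation: [[-0.066, 0.998, -0.003], [0.998, 0.066, 0.001], [0.002, -0.003, -1.0]]
force: [0.2, 0.1, 0.3]
opening: 0.0
finger_force: 0.0
```

```bash
python3 -c "
from h import *
go(.615,-.1965,.08,3.7)"
```

```text
from [ 0.5426 -0.1989  0.1933] yaw 3.8 twist 0.01 shift -0.05 1.45 2.27
```

Request:
apply_moves:
  moves:
    - [[-0.05,0.5,0.76],0,0]
    - [[0,0.5,0.76],0,0]
    - [[0,0.45,0.75],0,0]
    - [[0,0.1,0],0,0]
    - [[0,0.2,0],0,0]
    - [[0,0.2,0],0,0]

```text
clock: 7.18
position: [0.6418, -0.1961, 0.0837]
orientation: [[-0.065, 0.998, 0.003], [0.998, 0.065, -0.001], [-0.001, 0.003, -1.0]]
force: [-0.2, -0.1, 0.2]
opening: -0.0002
finger_force: 0.0
```

Request:
apply_moves:
  moves:
    - [[0,0.15,0],0,0]
    - [[0,0.15,0],0,0]

```text
clock: 7.42
position: [0.6561, -0.1947, 0.0823]
orientation: [[-0.064, 0.998, 0.001], [0.998, 0.064, -0.0], [-0.0, 0.001, -1.0]]
force: [-0.5, -0.0, -0.4]
opening: -0.0
finger_force: 0.0
```

Request:
apply_moves:
  moves:
    - [[0,0.15,0],0,0]
    - [[0,0.15,0],0,0]

```text
clock: 7.68
position: [0.6709, -0.1936, 0.0815]
orientation: [[-0.064, 0.998, -0.0], [0.998, 0.064, 0.0], [0.0, -0.0, -1.0]]
force: [-0.5, 0.6, 0.8]
opening: -0.0001
finger_force: 0.0
```

Request:
apply_moves:
  moves:
    - [[0,0.15,0],0,0]
    - [[0,0.15,0],0,0]

```text
clock: 7.92
position: [0.6859, -0.1926, 0.0814]
orientation: [[-0.064, 0.998, -0.0], [0.998, 0.064, 0.0], [0.0, -0.0, -1.0]]
force: [1.0, -0.3, -0.3]
opening: 0.0002
finger_force: 0.0
```

Run:
```python
from h import *
t=snap('top','t3');s=snap('scene','s3')
a=cv2.resize(s['img'][215:315,190:310],None,fx=4,fy=4,interpolation=3);
cv2.imwrite('pics/sw3.png',a[:400,:400,::-1])
```

```text
(no output)
```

View pics/sw3.png

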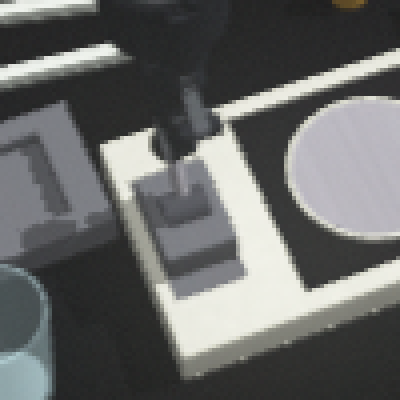

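Run:
```python
from h import *
s=load('s3');u,v=proj(s,(.6859,-.1926,.0814));print((u-190)*4,(v-215)*4)
w=snap('wrist','w3'); print(w['tool_from_camera'],w['vertical_fov'],w['cx'],w['cy'])
a=cv2.resize(s['img'][200:300,180:300],None,fx=4,fy=4,interpolation=3)
cv2.imwrite('pics/w3b.png',w['img'][:,:,::-1])
```

```text
180.80783871296774 184.01942743056156
[[-8.15983929e-04  9.50848777e-01  3.09654544e-01  7.90118956e-02]
 [ 9.99999658e-01  7.34613784e-04  3.79380936e-04  5.36123265e-04]
 [ 1.33257403e-04  3.09654748e-01 -9.50849052e-01 -1.81311584e-01]
 [ 0.00000000e+00  0.00000000e+00  0.00000000e+00  1.00000000e+00]] 65.70646984690485 254.35522231194707 189.71270464140002
```

View pics/w3b.png

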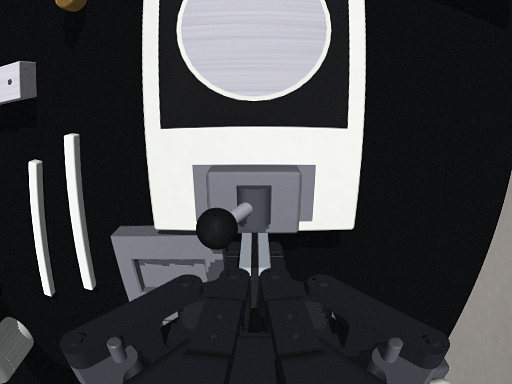

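```bash
cat >> h.py <<'E'
def wray(c,u,v,pos,R):
    f=K(c); dx,dy=u-c['cx'],v-c['cy']; r=np.hypot(dx,dy); th=r/f
    d=np.array([np.sin(th)*dx/r,-np.sin(th)*dy/r,-np.cos(th)]); T=np.array(c['tool_from_camera'])
    return pos+R@T[:3,3], R@T[:3,:3]@d
def wpx(c,u,v,z,pos,R):
    p,d=wray(c,u,v,pos,R); return p+d*(z-p[2])/d[2]
E
python3 - <<'E'
from h import *
o=monitor.get_obs();w=load('w3');P,R=o['position'],o['orientation'];print(P)
for n,u,v,z in(('knob',216,228,.095),('knob',216,228,.08),('pivot',254,205,.05),('plate corner R',148,230,.03),('plate corner L',354,229,.03),('ring',254,30,.03),('cradlecorner',113,229,.024),('fingertip',247,236,.08),('ft',265,236,.08)): print(n,z,wpx(w,u,v,z,P,R).round(4))
t=load('t2');s=load('s2')
print(tri(t,(312.3,121.7),s,(190+169/4,215+142/4)))
E
```

```text
[ 0.6856355  -0.19252022  0.08120865]
knob 0.095 [ 0.6622 -0.1948  0.095 ]
knob 0.08 [ 0.6605 -0.202   0.08  ]
pivot 0.05 [ 0.686 -0.195  0.05 ]
plate corner R 0.03 [ 0.592  -0.2337  0.03  ]
plate corner L 0.03 [ 0.7778 -0.2206  0.03  ]
ring 0.03 [ 0.6774 -0.0612  0.03  ]
cradlecorner 0.024 [ 0.5524 -0.2396  0.024 ]
fingertip 0.08 [ 0.6819 -0.2066  0.08  ]
ft 0.08 [ 0.6943 -0.2058  0.08  ]
(array([ 0.66140203, -0.19339047,  0.0954359 ]), np.float64(0.0007718704693771328))
```

Run:
```python
from h import *
s=load('scene0');u,v=proj(s,(.165,.498,.194));print('start tcp at scene0b',u*1.5,v*1.5)
s=load('s3')
for z in(.08,.1,.12,.14):
  u,v=proj(s,(.6859,-.1926,z));print(z,(u-190)*4,(v-215)*4)
w=load('w3');o=monitor.get_obs();P,R=o['position'],o['orientation']
T=np.array(w['tool_from_camera'])
for p in((.011,0,0),(0,0,0),(.011,0,-.03),(.011,0,-.05),(0,.0,-.03),(-.011,0,0)):
  q=np.linalg.inv(T)@np.array([*p,1]); th=np.arctan2(np.hypot(q[0],q[1]),-q[2]);a=np.arctan2(-q[1],q[0]);f=K(w);print(p,w['cx']+f*th*np.cos(a),w['cy']+f*th*np.sin(a))
a=cv2.resize(s['img'][205:275,205:265],None,fx=8,fy=8,interpolation=3);b=cv2.resize(w['img'][180:264,180:330],None,fx=4,fy=4,interpolation=3)
b=cv2.resize(w['img'][170:310,190:330],None,fx=4,fy=4,interpolation=3)
cv2.imwrite('pics/z3.png',np.hstack([cv2.resize(s['img'][205:275,195:265],(400,400),interpolation=3),cv2.resize(w['img'][170:310,190:330],(400,400),interpolation=3)])[:,:,::-1])
```

```text
start tcp at scene0b 570.4253418032915 118.4105457591667
0.08 180.93721684353363 185.29325708532156
0.1 179.06570824265407 166.86678002531448
0.12 177.1428773840695 147.93499489254395
0.14 175.1665838085794 128.47682717934595
(0.011, 0, 0) 253.6541605116335 202.8064748359894
(0, 0, 0) 253.68148361401475 218.29610189603898
(0.011, 0, -0.03) 253.5283796295127 221.7028076184407
(0.011, 0, -0.05) 253.4199464102847 238.196597439588
(0, 0.0, -0.03) 253.5651956410711 239.188157143488
(-0.011, 0, 0) 253.70885016232134 233.11350832141852
```

View pics/z3.png

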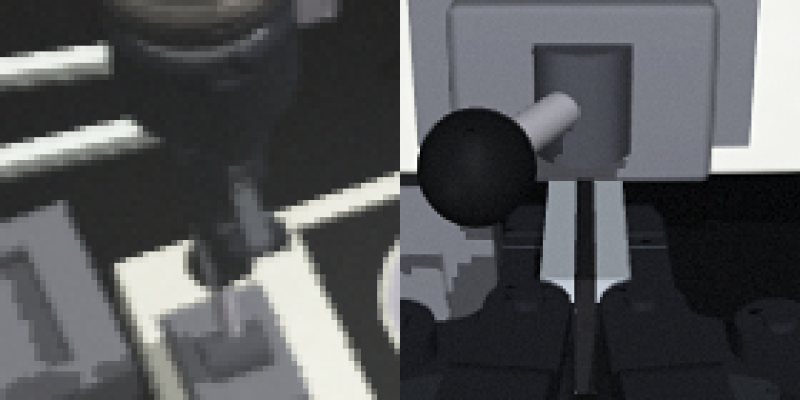

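The wrist view shows the fingertips at v≈233, against a TCP projection of v≈218. Both the scene and wrist cameras put the finger ends about 44 mm above the reported TCP, so the fingers passed over the knob. I'll check this by touching the free bench gently.

```bash
python3 -c "
from h import *
go(.54,-.10,.13,3.7)"
```

```text
from [ 0.6856 -0.1925  0.0812] yaw 3.7 twist -0.0 shift 2.03 -2.79 -0.98
```

Request:
apply_moves:
  moves:
    - [[0,0,-0.98],0,0]
    - [[0.6,-0.8,0],0,0]
    - [[0.7,-0.99,0],0,0]
    - [[0.7,-0.99,0],0,0]
    - [[0,0,0.8],0,0]
    - [[0,0,0.8],0,0]
    - [[0,0,0.6],0,0]
    - [[0,0,0.2],0,0]
    - [[0,0,0.2],0,0]
    - [[0,0,0],0,0]

```text
clock: 9.32
position: [0.5405, -0.1018, 0.0007]
orientation: [[-0.064, 0.998, 0.0], [0.998, 0.064, -0.0], [-0.0, 0.0, -1.0]]
force: [0.5, 0.2, 0.5]
opening: -0.0
finger_force: 0.0
```

Request:
apply_moves:
  moves:
    - [[0,0,0.1],0,0]
    - [[0,0,0.1],0,0]
    - [[0,0,0.1],0,0]
    - [[0,0,0],0,0]

```text
clock: 9.82
position: [0.54, -0.1016, -0.0149]
orientation: [[-0.064, 0.998, -0.001], [0.998, 0.064, 0.0], [0.0, -0.001, -1.0]]
force: [-0.2, -1.0, 0.4]
opening: 0.0001
finger_force: 0.0
```

Request:
apply_moves:
  moves:
    - [[0,0,0.1],0,0]
    - [[0,0,0.1],0,0]
    - [[0,0,0.06],0,0]
    - [[0,0,0],0,0]

```text
clock: 10.32
position: [0.5401, -0.1017, -0.0278]
orientation: [[-0.064, 0.998, -0.001], [0.998, 0.064, 0.0], [0.0, -0.001, -1.0]]
force: [0.9, -0.5, 0.3]
opening: -0.0002
finger_force: 0.0
```

Request:
apply_moves:
  moves:
    - [[0,0,0.06],0,0]
    - [[0,0,0],0,0]

```text
clock: 10.58
position: [0.5402, -0.1017, -0.0307]
orientation: [[-0.064, 0.998, -0.0], [0.998, 0.064, 0.0], [0.0, -0.0, -1.0]]
force: [-0.3, 0.9, 0.1]
opening: -0.0001
finger_force: 0.0
```

Run:
```python
from h import *
o=monitor.get_obs();print(o['position'],o['force'],o['torque'],bot.hold_point_z,[a for a in dir(bot) if a[0]!='_'])
w=snap('wrist','w4');s=snap('scene','s4')
cv2.imwrite('pics/z4.png',np.hstack([cv2.resize(s['img'][180:250,225:295],(400,400),interpolation=3),cv2.resize(w['img'][170:310,190:330],(400,400),interpolation=3)])[:,:,::-1])
for z in(o['position'][2],0):u,v=proj(s,(*o['position'][:2],z));print((u-225)*5.714,(v-180)*5.714)
```

```text
[ 0.54019523 -0.10169773 -0.03067283] [-0.28758874  0.86751086  0.06484985] [-0.05620878  0.0074992   0.00593517] 0.0187 ['IKError', 'hand_in', 'hold_point_z']
163.0284434205577 327.7376360826897
161.39249844733396 291.1366954375213
```

View pics/z4.png

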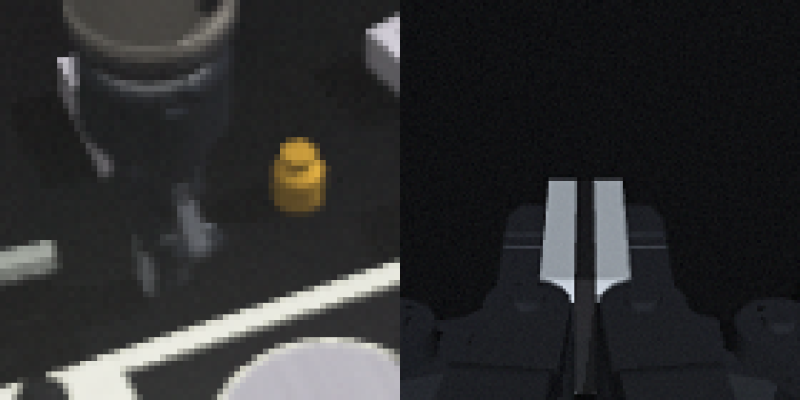

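Request:
apply_moves:
  moves:
    - [[0,0,0.06],0,0]
    - [[0,0,0],0,0]

```text
clock: 10.92
position: [0.5401, -0.1017, -0.0337]
orientation: [[-0.064, 0.998, -0.0], [0.998, 0.064, 0.0], [0.0, -0.0, -1.0]]
force: [0.4, -0.5, 0.6]
opening: 0.0002
finger_force: 0.0
```

Request:
apply_moves:
  moves:
    - [[0,0,0.06],0,0]
    - [[0,0,0],0,0]

```text
clock: 11.18
position: [0.5401, -0.1017, -0.0368]
orientation: [[-0.064, 0.998, -0.0], [0.998, 0.064, 0.0], [0.0, -0.0, -1.0]]
force: [0.3, -0.1, -0.1]
opening: 0.0003
finger_force: 0.0
```

Request:
apply_moves:
  moves:
    - [[0,0,0.06],0,0]
    - [[0,0,0],0,0]

```text
clock: 11.42
position: [0.5405, -0.1018, -0.0373]
orientation: [[-0.064, 0.998, 0.001], [0.998, 0.064, -0.0], [-0.0, 0.001, -1.0]]
force: [-6.9, 1.5, 20.3]
opening: -0.0002
finger_force: 10.3
```

Request:
apply_moves:
  moves:
    - [[0,0,0.06],0,0]
    - [[0,0,0],0,0]

```text
clock: 11.68
position: [0.5406, -0.1018, -0.0374]
orientation: [[-0.065, 0.998, 0.002], [0.998, 0.065, -0.001], [-0.001, 0.002, -1.0]]
force: [-14.9, 3.8, 46.7]
opening: -0.0
finger_force: 23.4
```

```bash
sed -i "s/p=o\['position'\]$/p=o['position']+np.array([0,0,.037])  # finger end (shut) found 37 mm behind the reported TCP/" h.py; grep -n "37 mm" h.py; python3 -c "
from h import *
go(.61,-.1975,.13,3.7)"
```

```text
22:    o=monitor.get_obs(); R=o['orientation']; p=o['position']+np.array([0,0,.037])  # finger end (shut) found 37 mm behind the reported TCP
from [ 5.406e-01 -1.018e-01 -4.000e-04] yaw 3.7 twist 0.0 shift -2.0 1.26 -2.61
```

Request:
apply_moves:
  moves:
    - [[0,0,-0.9],0,0]
    - [[0,0,-0.9],0,0]
    - [[0,0,-0.9],0,0]
    - [[-0.7,0.42,0],0,0]
    - [[-0.7,0.42,0],0,0]
    - [[-0.6,0.42,0],0,0]
    - [[0,0,0.6],0,0]
    - [[0,0,0.56],0,0]
    - [[0,0,0],0,0]

```text
clock: 12.8
position: [0.6078, -0.1968, 0.032]
orientation: [[-0.064, 0.998, -0.005], [0.998, 0.064, 0.002], [0.003, -0.005, -1.0]]
force: [0.3, 0.3, 0.2]
opening: -0.0001
finger_force: 0.0
```

Request:
apply_moves:
  moves:
    - [[0,0.2,0],0,0]
    - [[0,0.2,0],0,0]
    - [[0,0.2,0],0,0]
    - [[0,0.2,0],0,0]
    - [[0,0.2,0],0,0]

```text
clock: 13.42
position: [0.6604, -0.1943, 0.0349]
orientation: [[-0.064, 0.998, 0.001], [0.998, 0.064, -0.0], [-0.0, 0.001, -1.0]]
force: [-2.4, -0.5, 3.1]
opening: -0.0002
finger_force: 1.8
```

Request:
apply_moves:
  moves:
    - [[0,0.2,0],0,0]
    - [[0,0.15,0],0,0]
    - [[0,0,0],0,0]

```text
clock: 13.8
position: [0.6775, -0.193, 0.034]
orientation: [[-0.064, 0.998, 0.0], [0.998, 0.064, 0.0], [0.0, 0.0, -1.0]]
force: [-0.6, 0.5, -0.5]
opening: -0.0001
finger_force: 0.0
```

Request:
apply_moves:
  moves:
    - [[0,0.1,0],0,0]
    - [[0,0.1,0],0,0]
    - [[0,0,0],0,0]

```text
clock: 14.18
position: [0.683, -0.1926, 0.0339]
orientation: [[-0.064, 0.998, -0.009], [0.998, 0.064, 0.001], [0.002, -0.009, -1.0]]
force: [-15.2, -0.5, 5.5]
opening: 0.0001
finger_force: 7.7
```

Request:
apply_moves:
  moves:
    - [[0,-0.6,0],0,0]
    - [[0,-0.5,-0.5],0,0]
    - [[0,0,-1],-0.9,0]
    - [[0,0,-1],-0.9,0.5]
    - [[0,0,0],-0.9,0.5]
    - [[0,0,0],-0.9,0.5]
    - [[0,0,0],-0.9,0.5]
    - [[0,0,0],-0.9,0.5]
    - [[0,0,0],-0.9,0.5]
    - [[0,0,0],-0.9,0.5]
    - [[0,0,0],-0.9,0.5]
    - [[0,0,0],0,0.5]

```text
clock: 15.68
position: [0.6324, -0.1961, 0.1597]
orientation: [[-0.996, 0.094, 0.001], [0.094, 0.996, -0.0], [-0.001, 0.0, -1.0]]
force: [-0.0, -0.2, 0.3]
opening: 0.0426
finger_force: 0.0
```

Run:
```python
from h import *
s=snap('scene','s5');w=snap('wrist','w5')
for n,P in(('off',(.709,-.191,.095)),('on',(.661,-.194,.095))):
    u,v=proj(s,P);print(n,(u-195)*4,(v-215)*4)
cv2.imwrite('pics/z5.png',np.hstack([cv2.resize(s['img'][215:315,195:295],(400,400),interpolation=3),cv2.resize(w['img'][:,64:448],(400,400),interpolation=3)])[:,:,::-1])
go(.557,.125,.16,84.4)
```

```text
off 171.62804996917907 199.4495649275741
on 147.37917662480936 142.183745911728
from [ 0.6322 -0.1961  0.1966] yaw 84.5 twist 0.01 shift 2.12 6.24 0.73
```

View pics/z5.png

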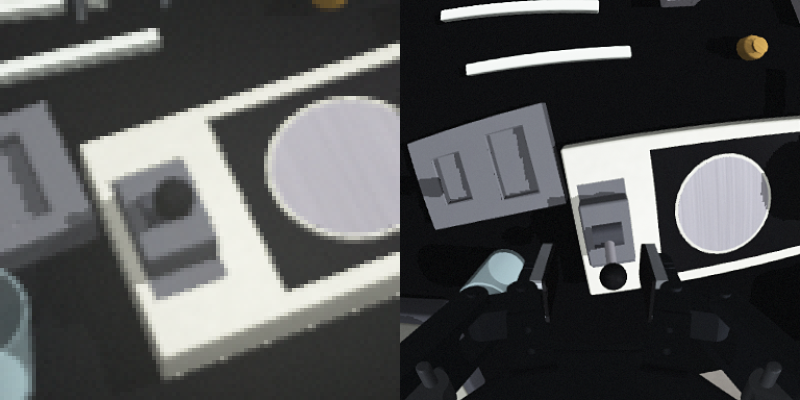

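Request:
apply_moves:
  moves:
    - [[0.3,0.89,0.1],0,0.5]
    - [[0.3,0.89,0.1],0,0.5]
    - [[0.3,0.89,0.1],0,0.5]
    - [[0.3,0.89,0.1],0,0.5]
    - [[0.3,0.89,0.1],0,0.5]
    - [[0.3,0.89,0.1],0,0.5]
    - [[0.32,0.9,0.1],0,0.5]
    - [[0,0,0],0,0.5]

```text
clock: 16.77
position: [0.5543, 0.1275, 0.1244]
orientation: [[-0.996, 0.091, -0.001], [0.091, 0.996, 0.001], [0.001, 0.001, -1.0]]
force: [0.5, -1.0, 0.6]
opening: 0.0429
finger_force: 0.0
```

```bash
python3 -c "
from h import *
go(.557,.125,.068,84.4)"
```

```text
from [0.5543 0.1275 0.1614] yaw 84.8 twist 0.04 shift -0.06 -0.04 1.87
```

Descend, then close gently on the handle.

Request:
apply_moves:
  moves:
    - [[-0.06,-0.04,0.6],0,0.5]
    - [[0,0,0.6],0,0.5]
    - [[0,0,0.4],0,0.5]
    - [[0,0,0.27],0,0.5]
    - [[0,0,0],0,0.5]
    - [[0,0,0],0,0.3]
    - [[0,0,0],0,0.25]
    - [[0,0,0],0,0.2]
    - [[0,0,0],0,0.1]
    - [[0,0,0],0,0]
    - [[0,0,0],0,0]
  grip_force: 30

```text
clock: 18.15
position: [0.5588, 0.1226, 0.0317]
orientation: [[-0.996, 0.093, 0.002], [0.093, 0.996, 0.001], [-0.001, 0.001, -1.0]]
force: [-1.0, 3.1, 6.0]
opening: 0.0177
finger_force: 29.8
```

Run:
```python
from h import *
o=monitor.get_obs();print(o['force'],o['opening'],o['finger_force'],o['torque'])
a,b=load('top0'),snap('top','t6')
# lettered check of the pot: where is it now? wrist picture saved for later
w=snap('wrist','w6')
go(.557+.0182,.125-.174,.068,84.4)
```

```text
[-1.00657413  3.11477493  6.04996467] 0.017712920905247755 29.815459549427032 [ 0.59905207 -0.03211212  0.19869842]
from [0.5587 0.1226 0.0687] yaw 84.7 twist 0.03 shift -0.66 -3.38 0.01
```

Request:
apply_moves:
  moves:
    - [[0,0,-0.01],0,0]
    - [[0,0,0],0,0]

```text
clock: 18.5
position: [0.5588, 0.1225, 0.0318]
orientation: [[-0.996, 0.093, 0.001], [0.093, 0.996, 0.001], [-0.001, 0.001, -1.0]]
force: [2.0, 4.5, 4.8]
opening: 0.0171
finger_force: 30.1
```

Request:
apply_moves:
  moves:
    - [[0,0,-0.01],0,0]
    - [[0,0,0],0,0]

```text
clock: 18.75
position: [0.5585, 0.1221, 0.0319]
orientation: [[-0.996, 0.093, 0.0], [0.093, 0.996, 0.0], [-0.0, 0.0, -1.0]]
force: [3.2, 3.8, 1.1]
opening: 0.0176
finger_force: 29.8
```

Request:
apply_moves:
  moves:
    - [[-0.02,-0.1,0],0,0]
    - [[-0.04,-0.2,0],0,0]
    - [[-0.04,-0.2,0],0,0]
    - [[-0.04,-0.2,0],0,0]
    - [[-0.04,-0.2,0],0,0]
    - [[-0.04,-0.2,0],0,0]
    - [[-0.04,-0.2,0],0,0]
    - [[-0.04,-0.2,0],0,0]
    - [[-0.04,-0.2,0],0,0]

```text
clock: 19.88
position: [0.5664, 0.0364, 0.032]
orientation: [[-0.996, 0.092, -0.002], [0.092, 0.996, 0.001], [0.002, 0.001, -1.0]]
force: [0.6, 6.4, 5.7]
opening: 0.0176
finger_force: 32.2
```

Request:
apply_moves:
  moves:
    - [[-0.04,-0.2,0],0,0]
    - [[-0.04,-0.2,0],0,0]
    - [[-0.04,-0.2,0],0,0]
    - [[-0.04,-0.2,0],0,0]
    - [[-0.04,-0.2,0],0,0]
    - [[-0.04,-0.2,0],0,0]
    - [[-0.04,-0.2,0],0,0]
    - [[-0.04,-0.2,0],0,0]
    - [[-0.02,-0.1,0],0,0]
    - [[0,0,0],0,0]

```text
clock: 21.12
position: [0.5755, -0.0502, 0.0319]
orientation: [[-0.996, 0.093, -0.002], [0.093, 0.996, 0.001], [0.002, 0.0, -1.0]]
force: [-0.4, 3.2, 4.9]
opening: 0.0176
finger_force: 30.2
```

Run:
```python
from h import *
o=monitor.get_obs();print(o['position'],o['force'],o['opening'])
t=snap('top','t7');s=snap('scene','s7');w=snap('wrist','w7')
b=cv2.resize(w['img'][:,64:448],(400,400),interpolation=3)
cv2.imwrite('pics/z7.png',np.hstack([cv2.resize(t['img'][80:180,200:320],(480,400),interpolation=3),cv2.resize(s['img'][200:300,230:310],(320,400),interpolation=3)])[:,:,::-1])
```

```text
[ 0.5754753  -0.05022627  0.03194208] [-0.37987776  3.18229652  4.88917486] 0.017556380321625
```

View pics/z7.png

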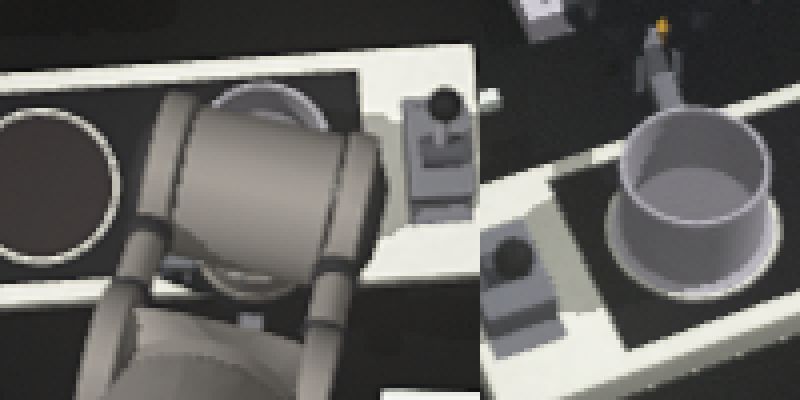

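Run:
```python
from h import *
s=load('s7');t=load('t7');s0=load('scene0')
print('pot scene',px(s,283.75,241.25,.098),'ring scene',px(s,283.5,257.2,.03),px(s0,425/1.5,385/1.5,.03))
# top: rim ellipse top edge and right edge in crop (265,82),(325,128) ; fit circle r=.05 (rim outer)
pts=np.array([px(t,200+u/4,80+v/4,.098)[:2] for u,v in[(213,108),(235,90),(265,82),(295,88),(315,105),(325,128)]])
from scipy.optimize import least_squares
print('pot top',least_squares(lambda c:np.hypot(*(pts-c).T)-.05,[.67,-.06]).x)
# reference: the same for the original pot with initial rest ring
u,v=proj(t,(.6746,-.0586,.03));print('ring centre in crop',(u-200)*4,(v-80)*4)
pts=np.array([px(t,200+u/4,80+v/4,.03)[:2] for u,v in[(120,183),(110,140),(80,114),(42,107),(110,225),(80,255),(42,263)]])
h=least_squares(lambda c:np.hypot(*(pts-c).T)-.06,[.67,.1]).x;print('heat',h, 'rest from heat',h+np.array([.170*np.sin(np.radians(3.75)),-.170*np.cos(np.radians(3.75))]))
```

```text
pot scene [ 0.67744396 -0.05673602  0.098     ] ring scene [ 0.67963689 -0.05653266  0.03      ] [ 0.67781058 -0.05635449  0.03      ]
pot top [ 0.67293908 -0.058683  ]
ring centre in crop 262.5412229774945 170.8009525688634
heat [0.66435803 0.10902056] rest from heat [ 0.67547656 -0.06061545]
```

Request:
apply_moves:
  moves:
    - [[-0.03,0,0],0,0]
    - [[0,0,0],0,0]
    - [[0,0,0],0,0.3]
    - [[0,0,0],0,0.4]
    - [[0,0,0],0,0.4]
    - [[0,0,-0.3],0,0.4]
    - [[0,0,-0.9],0,0.4]
    - [[0,0,-0.9],0,0.4]
    - [[0,0,-0.5],0,0.4]

```text
clock: 22.4
position: [0.5789, -0.0507, 0.1658]
orientation: [[-0.996, 0.093, 0.005], [0.093, 0.996, -0.001], [-0.005, -0.001, -1.0]]
force: [0.1, -0.2, -0.0]
opening: 0.0343
finger_force: 0.0
```

```bash
python3 -c "
from h import *
go(.635,-.326,.187,96)"
```

```text
from [ 0.5789 -0.0507  0.2028] yaw 84.7 twist -1.13 shift -0.54 -5.59 0.32
```

Request:
apply_moves:
  moves:
    - [[0,0,0],-0.6,0.6]
    - [[0,0,0],-0.53,0.6]
    - [[-0.1,-0.94,0],0,0.6]
    - [[-0.1,-0.94,0],0,0.6]
    - [[-0.1,-0.94,0],0,0.6]
    - [[-0.1,-0.93,0],0,0.6]
    - [[-0.1,-0.93,0.1],0,0.6]
    - [[-0.04,-0.91,0.22],0,0.6]
    - [[0,0,0],0,0.6]
    - [[0,0,0],0,0.6]

```text
clock: 23.65
position: [0.6337, -0.3252, 0.1465]
orientation: [[-0.995, -0.104, 0.0], [-0.104, 0.995, 0.0], [-0.0, 0.0, -1.0]]
force: [-0.0, 0.5, 0.4]
opening: 0.0515
finger_force: 0.0
```

Run:
```python
from h import *
o=monitor.get_obs();w=snap('wrist','w8');np.save('pics/o8.npy',o,allow_pickle=True)
print(o['position'],o['orientation'][:,1])
P,R=o['position'],o['orientation'];T=np.array(w['tool_from_camera'])
def wproj(X):
  q=np.linalg.inv(T)@np.array([*(R.T@(np.array(X)-P)),1]);th=np.arctan2(np.hypot(q[0],q[1]),-q[2]);a=np.arctan2(-q[1],q[0]);return w['cx']+K(w)*th*np.cos(a),w['cy']+K(w)*th*np.sin(a)
for X in((.6047,-.2876,.024),(.614,-.364,.024),(.545,-.245,.024),(.675,-.405,.024)): print(wproj(X))
t=snap('top','t8')
# bright blobs in top view: blocks, rods
g=cv2.inRange(cv2.cvtColor(t['img'],cv2.COLOR_RGB2HSV),(0,0,120),(180,60,255))
n,l,st,ce=cv2.connectedComponentsWithStats(g[150:260,120:400])
for i in range(1,n):
  if 60<st[i,4]<600:
    c=np.argwhere(l==i)[:,::-1].astype(np.float32)+[120,150]; print(st[i,4],cv2.minAreaRect(c.astype(np.float32)), px(t,*c.mean(0),.028).round(4))
```

```text
[ 0.63371103 -0.32519735  0.14653778] [-1.03909885e-01  9.94586640e-01  3.88391729e-04]
(np.float64(293.64127878447084), np.float64(148.6268876515187))
(np.float64(219.6696576647871), np.float64(149.86367231801154))
(np.float64(340.8709262100236), np.float64(97.74126258833793))
(np.float64(179.57982920711288), np.float64(200.7104603812193))
531 ((237.5, 155.5), (11.0, 117.0), 90.0) [0.582  0.0676 0.028 ]
210 ((388.0, 161.5), (23.0, 22.0), 90.0) [ 0.5609 -0.4468  0.028 ]
275 ((165.8965606689453, 180.25865173339844), (4.650547027587891, 58.214881896972656), 85.2363510131836) [0.4979 0.246  0.028 ]
539 ((321.6538391113281, 217.26919555664062), (37.99696350097656, 18.582456588745117), 33.690067291259766) [ 0.3821 -0.2363  0.028 ]
543 ((218.10003662109375, 251.30003356933594), (30.857738494873047, 32.64659118652344), 26.56505012512207) [0.286  0.0978 0.028 ]
68 ((393.8255310058594, 240.17787170410156), (5.980393409729004, 16.05694580078125), 34.99202346801758) [ 0.3158 -0.4466  0.028 ]
```

Run:
```python
from h import *
w=load('w8'); crop(w,150,85,350,225,4,'z8')
```

```text
(no output)
```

View pics/z8.png

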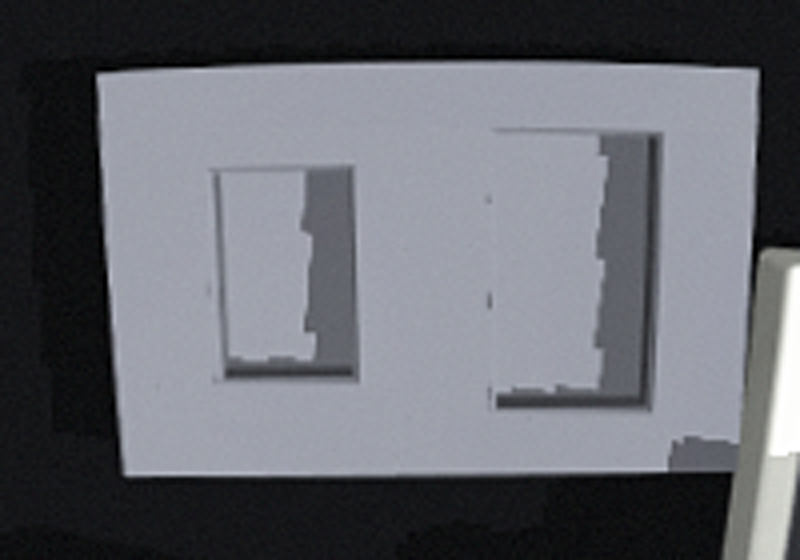

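```bash
cat > m8.py <<'E'
from h import *
w=load('w8');o=np.load('pics/o8.npy',allow_pickle=True).item();P,R=o['position'],o['orientation']
f=lambda u,v,z=.024: wpx(w,150+u/4,85+v/4,z,P,R)[:2]
def rect(n,c):
    X=np.array([f(*p) for p in c]); m=X.mean(0)
    e=[X[(i+1)%4]-X[i] for i in range(4)]; a=[np.degrees(np.arctan2(v[1],v[0])) for v in e]
    print(n,m.round(4),'sides',[round(np.linalg.norm(v),4) for v in e],'ang',np.round(a,1)); return m
rect('h1',[(211,169),(355,167),(359,381),(220,381)])
rect('h0',[(493,129),(663,131),(653,410),(491,410)])
rect('cr',[(98,73),(760,70),(742,470),(124,476)])
E
python3 m8.py
```

```text
h1 [ 0.6183 -0.3619] sides [np.float64(0.0372), np.float64(0.057), np.float64(0.0374), np.float64(0.057)] ang [  95.8    6.3  -84.2 -173.9]
h0 [ 0.6095 -0.2865] sides [np.float64(0.044), np.float64(0.0753), np.float64(0.0442), np.float64(0.0749)] ang [  96.5    6.5  -84.  -173.7]
cr [ 0.6142 -0.3239] sides [np.float64(0.171), np.float64(0.1099), np.float64(0.1726), np.float64(0.1105)] ang [  96.3    7.   -83.5 -173.8]
```

```bash
python3 -c "
from h import *
go(.434,-.095,.1835,95)"
```

```text
from [ 0.6341 -0.3244  0.1841] yaw 96.0 twist 0.1 shift 3.59 4.92 0.01
```

Request:
apply_moves:
  moves:
    - [[0.6,0.82,0],0.1,0.7]
    - [[0.6,0.82,0],0,0.7]
    - [[0.6,0.82,0],0,0.7]
    - [[0.6,0.82,0],0,0.7]
    - [[0.6,0.82,0],0,0.7]
    - [[0.59,0.82,0],0,0.7]
    - [[0,0,0],0,0.7]
    - [[0,0,0],0,0.7]

```text
clock: 24.75
position: [0.4338, -0.0965, 0.147]
orientation: [[-0.996, -0.088, 0.003], [-0.088, 0.996, -0.001], [-0.003, -0.001, -1.0]]
force: [-0.3, -0.2, -0.0]
opening: 0.0596
finger_force: 0.0
```

```bash
cat >> h.py <<'E'
def blobs(w,P,R,z=.028,lo=120):
    "bright patches in the wrist picture as rectangles on the plane z"
    g=cv2.inRange(cv2.cvtColor(w['img'],cv2.COLOR_RGB2HSV),(0,0,lo),(180,60,255))
    n,l,st,ce=cv2.connectedComponentsWithStats(g)
    for i in range(1,n):
        if st[i,4]>150:
            c=cv2.findContours((l==i).astype(np.uint8),cv2.RETR_EXTERNAL,cv2.CHAIN_APPROX_NONE)[0][0][:,0]
            X=np.array([wpx(w,u,v,z,P,R)[:2] for u,v in c]); r=cv2.minAreaRect((X*1000).astype(np.float32))
            if 10<min(r[1]) and max(r[1])<90 : print(st[i,:4],'c',np.round(r[0],1),'size',np.round(r[1],1),'ang',round(r[2],1))
E
python3 - <<'E'
from h import *
o=monitor.get_obs();w=snap('wrist','w9');np.save('pics/o9.npy',o,allow_pickle=True);print(o['position'])
for lo in(120,160,190): print(lo); blobs(w,o['position'],o['orientation'],lo=lo)
print(w['img'][150:200:5,230:300:5].mean(2).astype(int))
E
```

```text
[ 0.43383922 -0.09650371  0.14703186]
120
[80 36 74 44] c [ 318.3 -256.6] size [86.8 40.2] ang 80.0
[ 0 40 13 45] c [ 305.8 -429.9] size [60.7 26.3] ang 5.0
[478  69  34  66] c [308.4 199.3] size [85.3 67.9] ang 11.4
[241 122  39  69] c [416.6 -93.8] size [71.8 38.2] ang 3.2
[385 162  34  51] c [434.8  74.9] size [60.5 41.5] ang 17.9
[167 237  25  44] c [ 546.4 -179.8] size [16.4 66.7] ang 74.7
[318 236  24  45] c [530.1   3.3] size [66.  16.3] ang 24.9
[231 312  48  20] c [641.2 -79.1] size [34.8 66.3] ang 11.7
160
[80 36 71 43] c [ 317.8 -258.6] size [82.7 39.7] ang 80.2
[ 0 41 13 44] c [ 306.5 -429.8] size [59.2 26.2] ang 4.9
[478  69  34  66] c [308.5 199.3] size [85.2 67.9] ang 11.4
[241 123  39  67] c [417.1 -93.7] size [70.3 37.9] ang 3.3
[394 166  25  47] c [436.9  80.5] size [52.5 31.8] ang 17.7
[279 293  40  42] c [621.7 -21.9] size [44.6 75.8] ang 87.8
[231 313  48  17] c [635.8 -81.1] size [19.3 68.9] ang 26.3
190
[80 36 63 38] c [ 317.  -263.4] size [72.8 39.2] ang 79.8
[ 0 41 12 43] c [ 306.1 -430.8] size [58.3 24.2] ang 5.0
[113  48  26  26] c [ 322.8 -243.2] size [34.
[... 266 characters left out ...]
40  41] c [622.5 -21.6] size [43.9 74.2] ang 87.8
[231 313  47  17] c [636.1 -81.3] size [18.9 68.3] ang 26.3
[[ 18  12  25 252 252 251 251 252 252 252  25  24  25  28]
 [ 16  18  35 252 251 252 200 252 252 251  24  25  26  23]
 [ 20  18  49 252 251 252 250 252 252 252  23  26  23  27]
 [ 20  17  58 252 251 252 251 252 252 253  26  24  23  27]
 [ 18  15  68 251 252 252 251 252 252 255  24  24  23  26]
 [ 17  17  76 252 252 255 137 252 252 255  26  24  24  23]
 [ 25  25  90 252 252 253 252 252 252 255  25  25  27  24]
 [ 27  25 100 252 252 252 251 252 252 255  24  24  31  27]
 [ 25  23  23  13  21  32  50  91  90  89  26  26  27  24]
 [ 27  25  24  24  27  26  25  27  24  25  26  26  25  24]]
```

```bash
python3 -c "
from h import *
go(.417,-.0937,.06,93.4);go(.417,-.0937,.011,93.4)"
```

```text
from [ 0.434  -0.0969  0.1837] yaw 95.0 twist 0.16 shift 0.34 0.08 2.47
from [ 0.434  -0.0969  0.1837] yaw 95.0 twist 0.16 shift 0.34 0.08 3.45
```

Request:
apply_moves:
  moves:
    - [[0,0,0],0.16,0.7]
    - [[0.34,0.08,0.8],0,0.7]
    - [[0,0,0.8],0,0.7]
    - [[0,0,0.8],0,0.7]
    - [[0,0,0.6],0,0.7]
    - [[0,0,0.45],0,0.7]
    - [[0,0,0],0,0.7]
    - [[0,0,0],0,0.7]
  grip_force: 50

```text
clock: 25.8
position: [0.4164, -0.0941, -0.0261]
orientation: [[-0.998, -0.058, 0.001], [-0.058, 0.998, -0.0], [-0.001, -0.0, -1.0]]
force: [-0.1, -0.4, -0.1]
opening: 0.0596
finger_force: 0.0
```

```bash
python3 -c "
from h import *
go(.417,-.0937,.011,93.4);o=monitor.get_obs();print(o['force'])"
```

```text
from [ 0.4164 -0.0941  0.0109] yaw 93.3 twist -0.01 shift -0.01 0.01 -0.0
[-0.11130435 -0.38937122 -0.08324785]
```

Request:
apply_moves:
  moves:
    - [[0,0,0],0,0.5]
    - [[0,0,0],0,0.4]
    - [[0,0,0],0,0.3]
    - [[0,0,0],0,0.2]
    - [[0,0,0],0,0.2]
    - [[0,0,-0.4],0,0.2]
    - [[0,0,-0.8],0,0.2]
    - [[0,0,-0.2],0,0.2]
    - [[0,0,0],0,0.2]

```text
clock: 26.92
position: [0.4161, -0.0938, 0.0439]
orientation: [[-0.998, -0.059, 0.002], [-0.059, 0.998, -0.001], [-0.002, -0.001, -1.0]]
force: [-0.5, 0.1, -1.4]
opening: 0.0373
finger_force: 50.9
```

```bash
python3 -c "
from h import *
go(.6095,-.2865,.08,96.2)
o=monitor.get_obs();w=snap('wrist','w10');blobs(w,o['position'],o['orientation'],z=.028+.07,lo=150)"
```

```text
from [ 0.4161 -0.0938  0.0809] yaw 93.4 twist -0.28 shift -3.43 -4.25 0.02
[15 48 83 55] c [ 324.5 -199.8] size [52.9 25.2] ang 80.0
[214 196  82 119] c [416.6 -93.9] size [70.1 37.8] ang 3.4
[436 209  30  59] c [401.4  17.3] size [33.7 20.4] ang 17.8
[457 331  29  24] c [494.9  89.4] size [43.6 20.8] ang 52.9
```

Request:
apply_moves:
  moves:
    - [[0,0,0],-0.29,0.2]
    - [[-0.57,-0.71,0],0,0.2]
    - [[-0.57,-0.71,0],0,0.2]
    - [[-0.57,-0.71,0],0,0.2]
    - [[-0.57,-0.71,0],0,0.2]
    - [[-0.57,-0.71,0],0,0.2]
    - [[-0.57,-0.7,0],0,0.2]
    - [[0,0,0.3],0,0.2]
    - [[0,0,0.3],0,0.2]
    - [[0,0,0],0,0.2]

```text
clock: 28.22
position: [0.6066, -0.2842, 0.0105]
orientation: [[-0.994, -0.11, -0.005], [-0.11, 0.994, 0.003], [0.005, 0.004, -1.0]]
force: [0.2, -0.5, -1.8]
opening: 0.037
finger_force: 50.9
```

```bash
python3 -c "
from h import *
go(.609,-.2865,.041,96.3);go(.609,-.2865,.023,96.3);o=monitor.get_obs();print(o['force'],o['opening'])"
```

```text
from [ 0.6066 -0.2842  0.0475] yaw 96.3 twist 0.0 shift -0.04 -0.05 0.13
from [ 0.6066 -0.2842  0.0475] yaw 96.3 twist 0.0 shift -0.04 -0.05 0.49
[ 0.22432848 -0.52818119 -1.84833886] 0.03696652999728648
```

Request:
apply_moves:
  moves:
    - [[0,0,0],0,0.2]
    - [[0,0,0],0,0.2]

```text
clock: 28.48
position: [0.6093, -0.2861, 0.0144]
orientation: [[-0.994, -0.11, 0.001], [-0.11, 0.994, -0.001], [-0.001, -0.001, -1.0]]
force: [-0.2, -0.4, -1.0]
opening: 0.0369
finger_force: 50.9
```

```bash
python3 -c "
from h import *
go(.609,-.2865,.041,96.3)
o=monitor.get_obs();w=snap('wrist','w11');blobs(w,o['position'],o['orientation'],z=.028+.037,lo=150)"
```

```text
from [ 0.6093 -0.2861  0.0514] yaw 96.3 twist -0.0 shift 0.01 -0.01 0.21
[214 197  82 117] c [ 612.1 -285.9] size [71.1 38.7] ang 6.3
[437 253  75  72] c [ 624.6 -132.3] size [24.6 73.3] ang 43.9
```

Request:
apply_moves:
  moves:
    - [[0,0,0.1],0,0.2]
    - [[0,0,0.1],0,0.2]
    - [[0,0,0.08],0,0.2]
    - [[0,0,0.06],0,0.2]
    - [[0,0,0],0,0.2]

```text
clock: 29.15
position: [0.6088, -0.2861, -0.004]
orientation: [[-0.994, -0.109, -0.001], [-0.109, 0.994, 0.0], [0.001, 0.001, -1.0]]
force: [0.8, 0.6, -0.8]
opening: 0.037
finger_force: 50.9
```

Request:
apply_moves:
  moves:
    - [[0,0,0.06],0,0.2]
    - [[0,0,0.06],0,0.2]
    - [[0,0,0],0,0.2]

```text
clock: 29.52
position: [0.6088, -0.2861, -0.0099]
orientation: [[-0.994, -0.109, -0.0], [-0.109, 0.994, 0.0], [0.0, 0.0, -1.0]]
force: [0.4, 0.5, -1.9]
opening: 0.0369
finger_force: 50.9
```

Request:
apply_moves:
  moves:
    - [[0,0,0.05],0,0.2]
    - [[0,0,0.04],0,0.2]
    - [[0,0,0],0,0.2]

```text
clock: 29.9
position: [0.609, -0.2862, -0.0134]
orientation: [[-0.994, -0.109, 0.0], [-0.109, 0.994, -0.0], [-0.0, -0.0, -1.0]]
force: [-2.0, 1.2, 4.3]
opening: 0.037
finger_force: 51.4
```

Request:
apply_moves:
  moves:
    - [[0,0,0.03],0,0.2]
    - [[0,0,0],0,0.2]
    - [[0,0,0],0,0.6]
    - [[0,0,0],0,0.6]
    - [[0,0,0],0,0.6]
    - [[0,0,-0.4],0,0.6]
    - [[0,0,-0.9],0,0.6]
    - [[0,0,-0.9],0,0.6]
    - [[0,0,-0.9],0,0.6]
    - [[0,0,0],0,0.6]

```text
clock: 31.15
position: [0.6114, -0.2876, 0.1461]
orientation: [[-0.994, -0.109, 0.009], [-0.109, 0.994, -0.006], [-0.009, -0.007, -1.0]]
force: [0.0, 0.4, 0.1]
opening: 0.0512
finger_force: 0.0
```

```bash
python3 -c "
from h import *
o=monitor.get_obs();w=snap('wrist','w12');print(o['force']);blobs(w,o['position'],o['orientation'],z=.04,lo=150)
go(.457,.08,.1835,107.9)"
```

```text
[0.04528903 0.4308953  0.06611199]
from [ 0.6101 -0.2869  0.18  ] yaw 96.3 twist -1.16 shift 0.66 7.92 -0.07
```

Request:
apply_moves:
  moves:
    - [[0,0,0],-0.6,0.6]
    - [[0,0,0],-0.56,0.6]
    - [[0.08,0.99,0],0,0.6]
    - [[0.08,0.99,0],0,0.6]
    - [[0.08,0.99,0],0,0.6]
    - [[0.08,0.99,0],0,0.6]
    - [[0.08,0.99,0],0,0.6]
    - [[0.08,0.99,0],0,0.6]
    - [[0.08,0.99,0],0,0.6]
    - [[0.08,0.98,0],0,0.6]
    - [[0,0,0],0,0.6]
    - [[0,0,0],0,0.6]

```text
clock: 32.7
position: [0.4571, 0.0801, 0.1393]
orientation: [[-0.952, -0.308, -0.0], [-0.308, 0.952, -0.0], [0.0, -0.0, -1.0]]
force: [0.9, 0.1, -0.5]
opening: 0.0514
finger_force: 0.0
```

```bash
python3 -c "
from h import *
o=monitor.get_obs();w=snap('wrist','w13');blobs(w,o['position'],o['orientation'],z=.028,lo=180)
go(.4369,.0806,.011,107.9)"
```

```text
[ 6  0 44 14] c [ 334.7 -254.9] size [16.6 83.8] ang 1.0
[382  46  66  79] c [307.8 213. ] size [84.6 85. ] ang 17.4
[246 131  33  51] c [436.9  80.7] size [51.6 31.7] ang 17.6
[108 241  64  28] c [593.9 -23.1] size [18.2 82. ] ang 3.6
[ 71 261  17  22] c [ 656.  -108.1] size [10.4 55.6] ang 56.0
[106 262  26  14] c [627.7 -47.3] size [36.6 12.5] ang 82.3
[136 343  30  12] c [758.9  12.5] size [13.9 46.3] ang 3.7
from [0.4573 0.0796 0.1763] yaw 107.9 twist -0.0 shift 0.38 0.14 3.31
```

Request:
apply_moves:
  moves:
    - [[0.38,0.14,0.8],0.03,0.6]
    - [[0,0,0.8],0,0.6]
    - [[0,0,0.8],0,0.6]
    - [[0,0,0.5],0,0.6]
    - [[0,0,0.4],0,0.6]
    - [[0,0,0],0,0.6]
    - [[0,0,0],0,0.6]
    - [[0,0,0],0,0.4]
    - [[0,0,0],0,0.3]
    - [[0,0,0],0,0.15]
    - [[0,0,0],0,0.15]
    - [[0,0,0],0,0.15]

```text
clock: 34.25
position: [0.4377, 0.0811, -0.0245]
orientation: [[-0.953, -0.302, 0.002], [-0.302, 0.953, -0.0], [-0.002, -0.001, -1.0]]
force: [-0.6, -1.3, 5.4]
opening: 0.0307
finger_force: 50.4
```

```bash
python3 -c "
from h import *
go(.4369,.0807,.011,107.6);print(monitor.get_obs()['opening'])"
```

```text
from [0.4377 0.0811 0.0125] yaw 107.6 twist -0.0 shift 0.02 -0.0 0.03
0.03072576478172601
```

Request:
apply_moves:
  moves:
    - [[0,0,-0.3],0,0.15]
    - [[0,0,-0.7],0,0.15]
    - [[0,0,-0.8],0,0.15]
    - [[0,0,0],0,0.15]
    - [[0,0,0],0,0.15]

```text
clock: 34.88
position: [0.4363, 0.0813, 0.0642]
orientation: [[-0.953, -0.302, -0.0], [-0.302, 0.953, 0.0], [0.0, 0.0, -1.0]]
force: [0.0, 0.1, -2.1]
opening: 0.0306
finger_force: 49.9
```

```bash
python3 -c "
from h import *
go(.6183,-.3619,.10,96.2)
o=monitor.get_obs();w=snap('wrist','w14');blobs(w,o['position'],o['orientation'],z=.028+.09,lo=150)"
```

```text
from [0.4363 0.0813 0.1012] yaw 107.6 twist 1.14 shift -2.66 -9.2 0.02
[ 0  0 13 25] c [343.7 -96.4] size [11.8 14.3] ang 89.6
[408  55  76  99] c [329.9 147.3] size [49.3 49.3] ang 79.3
[  0 167  29  27] c [437.9 -65. ] size [25.4 10.4] ang 88.2
[221 194  68 105] c [431.1  79.2] size [59.4 31.7] ang 17.6
[381 283  68  20] c [434.8 183. ] size [10.7 57.7] ang 4.7
[215 312  78  21] c [478.8  93.5] size [12.5 45.4] ang 7.6
```

```bash
python3 -c "
from h import *
o=monitor.get_obs();w=load('w14')
for lo in(190,220,240): print(lo);blobs(w,o['position'],o['orientation'],z=.028+.09,lo=lo)
g=w['img'].mean(2).astype(int);print(g[185:310:5,255])"
```

```text
190
[408  55  76  98] c [329.6 147.3] size [49. 49.] ang 26.6
[  0 167  29  26] c [437.3 -64.6] size [25.4 10.2] ang 88.0
[221 211  68  88] c [434.5  80.4] size [50.9 31.5] ang 17.6
[382 284  67  19] c [434.4 183. ] size [10.4 56.5] ang 4.6
[ 45 299  24  40] c [535.5 -34. ] size [18.7 47.6] ang 71.3
[216 312  77  20] c [479.3  93.4] size [12.1 44.6] ang 4.3
[ 25 353  28  31] c [628.  -71.5] size [58.6 29.8] ang 10.5
220
[408  55  76  98] c [329.6 147.3] size [48.9 49. ] ang 26.1
[221 211  68  88] c [434.5  80.4] size [50.9 31.5] ang 17.6
[ 52 301  16  38] c [536.7 -31.9] size [12.8 45.2] ang 85.4
[ 25 354  24  30] c [626.  -71.3] size [27.5 60. ] ang 59.5
240
[408  55  76  98] c [329.6 147.2] size [48.8 48.9] ang 27.7
[221 212  64  87] c [434.7  80.5] size [50.4 31.3] ang 17.6
[ 36  34 176 171 168 170 235 235 234 235 238  98  97 237 236 236 237 243
 156 145 255 255 255  29  32]
```

Request:
apply_moves:
  moves:
    - [[0,0,-0.6],0,0.15]
    - [[0,0,0],0.6,0.15]
    - [[0,0,0],0.54,0.15]
    - [[-0.3,-0.92,0],0,0.15]
    - [[-0.3,-0.92,0],0,0.15]
    - [[-0.3,-0.92,0],0,0.15]
    - [[-0.3,-0.92,0],0,0.15]
    - [[-0.3,-0.92,0],0,0.15]
    - [[-0.3,-0.92,0],0,0.15]
    - [[-0.3,-0.92,0],0,0.15]
    - [[-0.3,-0.92,0],0,0.15]
    - [[0,0,0],0,0.15]

```text
clock: 36.42
position: [0.5954, -0.2746, 0.0916]
orientation: [[-0.995, -0.104, -0.002], [-0.104, 0.995, 0.001], [0.002, 0.001, -1.0]]
force: [-0.3, 0.2, -2.0]
opening: 0.0307
finger_force: 50.3
```

```bash
python3 -c "
from h import *
go(.6197,-.3617,.05,96.2)
print(monitor.get_obs()['opening'])"
```

```text
from [ 0.5954 -0.2746  0.1286] yaw 96.0 twist -0.02 shift -0.3 -1.78 1.57
0.030667739077701612
```

Request:
apply_moves:
  moves:
    - [[-0.15,-0.89,0],-0.02,0.15]
    - [[-0.15,-0.89,0],0,0.15]
    - [[0,0,0.8],0,0.15]
    - [[0,0,0.7],0,0.15]
    - [[0,0,0],0,0.15]
    - [[0,0,0],0,0.15]
    - [[0,0,0],0,0.15]

```text
clock: 37.3
position: [0.6215, -0.3589, 0.0217]
orientation: [[-0.994, -0.111, 0.003], [-0.111, 0.994, -0.002], [-0.003, -0.002, -1.0]]
force: [0.1, 0.1, -1.4]
opening: 0.0307
finger_force: 50.4
```

```bash
python3 -c "
from h import *
go(.6197,-.3617,.05,96.2)
o=monitor.get_obs();print(o['opening'],o['force']);w=snap('wrist','w15');blobs(w,o['position'],o['orientation'],z=.028+o['position'][2]+.037-.0125,lo=190)"
```

```text
from [ 0.6215 -0.3589  0.0587] yaw 96.4 twist 0.02 shift 0.04 -0.05 0.17
0.030698136450841962 [ 0.11146787  0.11247888 -1.40181018]
[338 170  67 102] c [ 596. -303.] size [55.2 29.6] ang 6.2
[407 209 105  99] c [ 615.6 -228.2] size [67.1 72.1] ang 3.7
[222 211  67  29] c [ 602.5 -360.9] size [14.3 31.4] ang 5.4
[487 267  25  65] c [ 660.9 -163.2] size [76.3 22.1] ang 29.9
[225 272  60  27] c [ 637.8 -357.1] size [17.5 31.6] ang 6.8
```

Request:
apply_moves:
  moves:
    - [[0.05,-0.05,0.2],0.02,0.15]
    - [[0,0,0.18],0,0.15]
    - [[0,0,0],0,0.15]
    - [[0,0,0],0,0.15]

```text
clock: 37.85
position: [0.6182, -0.3613, 0.0003]
orientation: [[-0.994, -0.108, -0.0], [-0.108, 0.994, 0.0], [0.0, 0.0, -1.0]]
force: [0.1, 0.3, -1.4]
opening: 0.031
finger_force: 50.4
```

```bash
python3 -c "
from h import *
go(.6192,-.3618,.0245,96.2)"
```

```text
from [ 0.6182 -0.3613  0.0373] yaw 96.2 twist -0.0 shift -0.02 -0.01 0.26
```

Request:
apply_moves:
  moves:
    - [[-0.02,-0.01,0.06],0,0.15]
    - [[0,0,0.06],0,0.15]
    - [[0,0,0],0,0.15]

```text
clock: 38.22
position: [0.6191, -0.3615, -0.006]
orientation: [[-0.994, -0.108, -0.001], [-0.108, 0.994, 0.001], [0.0, 0.001, -1.0]]
force: [0.2, 0.5, -1.7]
opening: 0.0306
finger_force: 50.4
```

Request:
apply_moves:
  moves:
    - [[0,0,0.06],0,0.15]
    - [[0,0,0.06],0,0.15]
    - [[0,0,0],0,0.15]

```text
clock: 38.6
position: [0.619, -0.3615, -0.012]
orientation: [[-0.994, -0.108, -0.001], [-0.108, 0.994, 0.001], [0.001, 0.001, -1.0]]
force: [0.2, 0.4, -2.1]
opening: 0.0307
finger_force: 50.4
```

Request:
apply_moves:
  moves:
    - [[0,0,0.04],0,0.15]
    - [[0,0,0.02],0,0.15]
    - [[0,0,0],0,0.15]

```text
clock: 38.98
position: [0.6193, -0.3618, -0.0124]
orientation: [[-0.994, -0.108, 0.001], [-0.108, 0.994, -0.0], [-0.001, -0.001, -1.0]]
force: [-5.0, 3.0, 9.7]
opening: 0.0305
finger_force: 51.7
```

Request:
apply_moves:
  moves:
    - [[0,0,0],0,0.5]
    - [[0,0,0],0,0.5]
    - [[0,0,0],0,0.5]
    - [[0,0,-0.4],0,0.5]
    - [[0,0,-0.9],0,0.5]
    - [[0,0,-0.9],0,0.5]
    - [[0,0,-0.8],0,0.5]
    - [[0,0,0],0,0.5]
    - [[0,0,0],0,0.5]

```text
clock: 40.1
position: [0.6191, -0.3616, 0.1358]
orientation: [[-0.994, -0.108, 0.0], [-0.108, 0.994, -0.0], [-0.0, -0.0, -1.0]]
force: [0.8, 0.7, -0.4]
opening: 0.0423
finger_force: 0.0
```

Run:
```python
from h import *
o=monitor.get_obs();w=snap('wrist','w16');np.save('pics/o16.npy',o,allow_pickle=True)
P,R=o['position'],o['orientation']
# block tops against the shaded cradle: very bright patches
hsv=cv2.cvtColor(w['img'],cv2.COLOR_RGB2HSV);print(np.percentile(hsv[...,2],[50,80,90,95]))
for lo in(200,225,240): print(lo); blobs(w,P,R,z=.04,lo=lo)
go(.4955,-.317,.12,-2)
```

```text
[ 24. 106. 171. 248.]
200
[312 143  41  68] c [ 609.7 -286.1] size [69.1 37.5] ang 6.2
[238 152  33  52] c [ 618.6 -362.2] size [51.7 30.8] ang 6.6
[251 256  40  32] c [ 723.9 -332.7] size [42.  43.6] ang 5.6
[118 368  21  16] c [ 972.5 -538.6] size [17.7 69.2] ang 53.7
225
[312 144  40  67] c [ 609.9 -286.1] size [68.9 37. ] ang 6.2
[239 153  32  50] c [ 618.5 -362. ] size [49.4 30.8] ang 6.1
[471 202  31  16] c [622.1 -59.4] size [68.7 12.3] ang 80.9
240
[312 144  40  67] c [ 609.9 -286.2] size [68.6 36.5] ang 6.4
[239 153  32  50] c [ 618.5 -362. ] size [49.4 30.7] ang 6.1
[472 202  30  16] c [622.  -58.5] size [66.9 11.9] ang 80.9
from [ 0.6187 -0.3613  0.1717] yaw 96.2 twist -8.18 shift -0.8 2.49 1.03
```

Both block tops sit at the pocket centres. Next, turn and hover over the end of the nearer right-hand rod.

Request:
apply_moves:
  moves:
    - [[0,0,0],1,0.3]
    - [[0,0,0],1,0.3]
    - [[0,0,0],1,0.3]
    - [[0,0,0],1,0.3]
    - [[0,0,0],1,0.3]
    - [[0,0,0],1,0.3]
    - [[0,0,0],1,0.3]
    - [[0,0,0],1,0.3]
    - [[0,0,0],1,0.3]
    - [[0,0,0],0.82,0.3]
    - [[0.4,-1,0],0,0.3]
    - [[0.4,-1,0],0,0.3]

```text
clock: 41.65
position: [0.5188, -0.317, 0.1331]
orientation: [[0.035, 0.999, -0.003], [0.999, -0.035, 0.002], [0.002, -0.003, -1.0]]
force: [0.2, 0.5, 0.2]
opening: 0.0254
finger_force: 0.0
```

Request:
apply_moves:
  moves:
    - [[0,-0.49,0.3],0,0.3]
    - [[0,0,0],0,0.3]
    - [[0,0,0],0,0.3]

```text
clock: 42.02
position: [0.497, -0.3177, 0.1203]
orientation: [[0.035, 0.999, 0.0], [0.999, -0.035, 0.0], [0.0, 0.0, -1.0]]
force: [0.2, 0.0, 1.2]
opening: 0.0257
finger_force: 0.0
```

```bash
cat >> h.py <<'E'
def rods(w,P,R,z=.013,lo=150):
    g=cv2.inRange(cv2.cvtColor(w['img'],cv2.COLOR_RGB2HSV),(0,0,lo),(180,60,255))
    n,l,st,ce=cv2.connectedComponentsWithStats(g)
    for i in range(1,n):
        if st[i,4]>150:
            c=cv2.findContours((l==i).astype(np.uint8),cv2.RETR_EXTERNAL,cv2.CHAIN_APPROX_NONE)[0][0][:,0]
            X=np.array([wpx(w,u,v,z,P,R)[:2] for u,v in c]); r=cv2.minAreaRect((X*1000).astype(np.float32))
            if 60<max(r[1])<260 and min(r[1])<35:
                b=cv2.boxPoints(r);k=np.argsort(b[:,1]);print(st[i,:4],'c',np.round(r[0],1),'size',np.round(r[1],1),'ends',b[k[:2]].mean(0).round(1),b[k[2:]].mean(0).round(1))
E
python3 - <<'E'
from h import *
o=monitor.get_obs();w=snap('wrist','w17');np.save('pics/o17.npy',o,allow_pickle=True);print(o['position'])
for lo in(150,220): rods(w,o['position'],o['orientation'],lo=lo)
E
```

```text
[ 0.49698648 -0.31770174  0.12034992]
[249   9  14 179] c [ 501.5 -240.7] size [178.2  12.5] ends [ 498.6 -329.8] [ 504.4 -151.7]
[183  39  24 175] c [ 438.1 -267.8] size [179.4  12.9] ends [ 425.9 -356.7] [ 450.3 -178.9]
[498 268  14  22] c [ 913.7 -500.2] size [27.  69.6] ends [ 943.2 -518.8] [ 884.3 -481.6]
[249   9  14 178] c [ 501.5 -240.2] size [177.2  12. ] ends [ 498.9 -328.8] [ 504.1 -151.6]
[184  39  22 175] c [ 437.9 -267.7] size [179.3  12. ] ends [ 425.7 -356.5] [ 450.1 -178.9]
[ 65 313  23  18] c [ 208.1 -534. ] size [76.3 16.5] ends [ 176.6 -555.6] [ 239.6 -512.4]
```

Request:
apply_moves:
  moves:
    - [[0.07,0.04,0.8],0,0.3]
    - [[0,0,0.8],0,0.3]
    - [[0,0,0.8],0,0.3]
    - [[0,0,0.4],0,0.3]
    - [[0,0,0.22],0,0.3]
    - [[0,0,0],0,0.3]
    - [[0,0,0],0,0.2]
    - [[0,0,0],0,0.1]
    - [[0,0,0],0,0.1]
    - [[0,0,0],0,0.1]
  grip_force: 20

```text
clock: 43.32
position: [0.4991, -0.3145, -0.0294]
orientation: [[0.035, 0.999, 0.002], [0.999, -0.035, -0.001], [-0.001, 0.002, -1.0]]
force: [0.6, 0.7, 5.1]
opening: 0.0122
finger_force: 22.5
```

Request:
apply_moves:
  moves:
    - [[0,0,-0.4],0,0.1]
    - [[0,0,-0.4],0,0.1]
    - [[0,0,0],0,0.1]
    - [[0,0,0],0,0.1]

```text
clock: 43.82
position: [0.4978, -0.3135, 0.0087]
orientation: [[0.035, 0.999, -0.001], [0.999, -0.035, 0.001], [0.001, -0.001, -1.0]]
force: [0.4, 0.0, -0.8]
opening: 0.0121
finger_force: 21.8
```

Run:
```python
from h import *
o=monitor.get_obs();w=snap('wrist','w18');print(o['position'],o['opening'],o['force'],o['finger_force'])
for lo in(150,220):
  for z in (.013,.055): rods(w,o['position'],o['orientation'],z=z,lo=lo)
```

```text
[ 0.49784229 -0.31354645  0.00870978] 0.012086939040431155 [ 0.44622836  0.04633235 -0.77835511] 21.840476095676422
[240   0  28 275] c [ 499.8 -265.1] size [180.1  16. ] ends [ 496.9 -355.2] [ 502.7 -175.1]
[147  13  29 264] c [ 437.9 -267.7] size [179.9  12.5] ends [ 425.6 -356.9] [ 450.1 -178.6]
[240   0  28 275] c [ 500.2 -257.9] size [137.4  12.2] ends [ 498.  -326.6] [ 502.4 -189.2]
[147  13  29 264] c [ 452.9 -259.9] size [137.3   9.5] ends [ 443.6 -327.9] [ 462.3 -191.9]
[241   0  26 274] c [ 499.7 -264.7] size [179.3  15.1] ends [ 496.8 -354.3] [ 502.6 -175.1]
[147  14  28 262] c [ 437.5 -267.6] size [178.8  11.6] ends [ 425.3 -356.2] [ 449.7 -179.1]
[241   0  26 274] c [ 500.1 -257.6] size [136.7  11.5] ends [ 497.9 -325.9] [ 502.3 -189.3]
[147  14  28 262] c [ 452.7 -259.8] size [136.4   8.8] ends [ 443.4 -327.4] [ 462.  -192.3]
[389 154  90  71] c [ 599.7 -281.3] size [61.5 33.3] ends [ 601.5 -297.8] [ 597.9 -264.8]
```

```bash
cat >> h.py <<'E'
def tilt(w,P,R,u0=215,u1=300,lo=130):
    "held rod seen by the wrist camera: its width (13 mm) along its length gives height"
    g=(w['img'].min(2)>lo)
    for v in range(5,300,25):
        c=np.flatnonzero(g[v,u0:u1])
        if len(c)>5:
            a,b=wray(w,u0+c[0]-.5,v,P,R),wray(w,u0+c[-1]+.5,v,P,R)
            s=.013/np.linalg.norm(a[1]/abs(a[1][2])-b[1]/abs(b[1][2])); m=a[0]+(a[1]/abs(a[1][2])+b[1]/abs(b[1][2]))/2*s; print(v,len(c),m.round(3))
E
python3 - <<'E'
from h import *
o=monitor.get_obs();w=load('w18');tilt(w,o['position'],o['orientation'])
s=snap('scene','s18');g=s['img'].min(2)>150
for z in(.006,.0565):
  for y in(-.33,-.151): print(z,y,np.round(proj(s,(.4985 if y<-.2 else .5044,y,z)),1))
n,l,st,ce=cv2.connectedComponentsWithStats(g.astype(np.uint8))
for i in range(1,n):
  if 80<st[i,4]<1000 and 120<st[i,0]<260 and 180<st[i,1]<260: print(st[i])
E
```

```text
5 28 [ 0.502 -0.19   0.05 ]
30 28 [ 0.502 -0.203  0.049]
55 28 [ 0.501 -0.215  0.048]
80 28 [ 0.501 -0.227  0.049]
105 28 [ 0.501 -0.239  0.05 ]
130 27 [ 0.5   -0.251  0.047]
155 27 [ 0.5   -0.263  0.049]
180 26 [ 0.5   -0.276  0.047]
205 25 [ 0.499 -0.29   0.045]
230 24 [ 0.499 -0.305  0.044]
255 40 [ 0.5   -0.271  0.128]
0.006 -0.33 [175.  238.4]
0.006 -0.151 [234.2 225. ]
0.0565 -0.33 [172.1 227.3]
0.0565 -0.151 [233.1 213.9]
[180 212  41   8 128]
[182 214  52  14 185]
[186 246  21  23 288]
[161 257  16  18 187]
```

Request:
apply_moves:
  moves:
    - [[0,0,0],0,0.13]

```text
clock: 44.05
position: [0.498, -0.3136, 0.0086]
orientation: [[0.035, 0.999, -0.001], [0.999, -0.035, 0.001], [0.001, -0.001, -1.0]]
force: [-0.3, -0.1, -0.1]
opening: 0.0123
finger_force: 21.8
```

Request:
apply_moves:
  moves:
    - [[0,0,0],0,0.14]

```text
clock: 44.18
position: [0.4982, -0.3138, 0.009]
orientation: [[0.035, 0.999, -0.0], [0.999, -0.035, 0.001], [0.001, -0.001, -1.0]]
force: [-0.2, -0.3, -1.0]
opening: 0.0118
finger_force: 21.8
```

Request:
apply_moves:
  moves:
    - [[0,0,0],0,0.145]

```text
clock: 44.3
position: [0.4983, -0.3139, 0.0093]
orientation: [[0.035, 0.999, -0.0], [0.999, -0.035, 0.0], [0.0, -0.0, -1.0]]
force: [-0.5, 0.6, -1.0]
opening: 0.0125
finger_force: 13.3
```

Run:
```python
from h import *
o=monitor.get_obs();w=snap('wrist','w19');print(o['opening'],o['finger_force'],o['position']);tilt(w,o['position'],o['orientation'])
```

```text
0.012458748733528927 13.322542905807495 [ 0.49832085 -0.31386921  0.00931645]
5 28 [ 0.503 -0.19   0.05 ]
30 28 [ 0.502 -0.203  0.049]
55 28 [ 0.502 -0.215  0.049]
80 28 [ 0.502 -0.227  0.05 ]
105 28 [ 0.501 -0.239  0.051]
130 27 [ 0.501 -0.251  0.048]
155 27 [ 0.5   -0.263  0.05 ]
180 26 [ 0.5   -0.276  0.048]
205 25 [ 0.499 -0.29   0.046]
230 24 [ 0.499 -0.305  0.045]
255 42 [ 0.5   -0.27   0.131]
```

Request:
apply_moves:
  moves:
    - [[0,0,0],0,0.147]

```text
clock: 44.48
position: [0.4984, -0.3139, 0.0095]
orientation: [[0.035, 0.999, 0.0], [0.999, -0.035, 0.0], [0.0, 0.0, -1.0]]
force: [-0.3, 0.4, -0.2]
opening: 0.0126
finger_force: 9.6
```

Request:
apply_moves:
  moves:
    - [[0,0,0],0,0.149]

```text
clock: 44.6
position: [0.4983, -0.3139, 0.0095]
orientation: [[0.035, 0.999, 0.0], [0.999, -0.035, 0.0], [0.0, 0.0, -1.0]]
force: [0.1, 0.1, -0.4]
opening: 0.0128
finger_force: 5.9
```

Run:
```python
from h import *
o=monitor.get_obs();w=snap('wrist','w20');print(o['opening'],o['finger_force'],o['position']);tilt(w,o['position'],o['orientation'])
```

```text
0.01283745564016078 5.934644713997841 [ 0.49833453 -0.31394146  0.00948874]
5 28 [ 0.503 -0.19   0.05 ]
30 28 [ 0.502 -0.203  0.05 ]
55 28 [ 0.502 -0.215  0.049]
80 28 [ 0.502 -0.227  0.05 ]
105 28 [ 0.501 -0.239  0.051]
130 27 [ 0.501 -0.251  0.048]
155 27 [ 0.5   -0.263  0.05 ]
180 26 [ 0.5   -0.276  0.048]
205 25 [ 0.499 -0.29   0.046]
230 24 [ 0.499 -0.305  0.045]
255 41 [ 0.5   -0.27   0.131]
```

Request:
apply_moves:
  moves:
    - [[0,0,0],0,0.1505]
    - [[0,0,0],0,0.1505]

```text
clock: 44.9
position: [0.4984, -0.3139, 0.0095]
orientation: [[0.035, 0.999, 0.0], [0.999, -0.035, 0.0], [0.0, 0.0, -1.0]]
force: [0.0, -0.7, 0.0]
opening: 0.0128
finger_force: 3.1
```

Run:
```python
from h import *
o=monitor.get_obs();w=snap('wrist','w21');print(o['opening'],o['finger_force'],o['position']);tilt(w,o['position'],o['orientation'])
```

```text
0.012754117735369861 3.080137073993683 [ 0.49836854 -0.31390889  0.00950226]
5 22 [ 0.504 -0.178  0.012]
30 23 [ 0.503 -0.196  0.019]
55 23 [ 0.502 -0.211  0.019]
80 24 [ 0.502 -0.226  0.026]
105 24 [ 0.502 -0.24   0.028]
130 24 [ 0.501 -0.253  0.03 ]
155 24 [ 0.501 -0.267  0.033]
180 24 [ 0.5   -0.28   0.036]
205 24 [ 0.5   -0.293  0.04 ]
230 24 [ 0.499 -0.305  0.045]
255 40 [ 0.5   -0.27   0.131]
```

Request:
apply_moves:
  moves:
    - [[0,0,0],0,0.1515]
    - [[0,0,0],0,0.1515]

```text
clock: 45.2
position: [0.4984, -0.3139, 0.0095]
orientation: [[0.035, 0.999, 0.0], [0.999, -0.035, 0.0], [0.0, 0.0, -1.0]]
force: [-0.5, 0.6, -0.4]
opening: 0.0131
finger_force: 1.3
```

Run:
```python
from h import *
o=monitor.get_obs();w=snap('wrist','w22');print(o['opening'],o['finger_force'],o['position']);tilt(w,o['position'],o['orientation'])
```

```text
0.013133390869490613 1.2767746858298779 [ 0.49837989 -0.31393699  0.00949515]
5 22 [ 0.504 -0.178  0.012]
30 23 [ 0.503 -0.196  0.019]
55 23 [ 0.502 -0.211  0.019]
80 24 [ 0.502 -0.226  0.026]
105 24 [ 0.502 -0.24   0.028]
130 24 [ 0.501 -0.253  0.03 ]
155 24 [ 0.501 -0.267  0.033]
180 24 [ 0.5   -0.28   0.036]
205 24 [ 0.5   -0.293  0.04 ]
230 24 [ 0.499 -0.305  0.045]
255 41 [ 0.5   -0.27   0.132]
```

Request:
apply_moves:
  moves:
    - [[0,0,-0.2],0,0.1512]
    - [[0,0,-0.2],0,0.1512]
    - [[0,0,-0.2],0,0.1512]
    - [[0,0,-0.2],0,0.1512]
    - [[0,0,-0.2],0,0.1512]
    - [[0,0,-0.2],0,0.1512]
    - [[0,0,-0.2],0,0.1512]
    - [[0,0,-0.2],0,0.1512]
    - [[0,0,-0.2],0,0.1512]
    - [[0,0,-0.2],0,0.1512]
    - [[0,0,-0.2],0,0.1512]
    - [[0,0,-0.2],0,0.1512]

```text
clock: 46.75
position: [0.4983, -0.3139, 0.1301]
orientation: [[0.035, 0.999, -0.0], [0.999, -0.035, 0.0], [0.0, -0.0, -1.0]]
force: [0.5, -0.1, -0.8]
opening: 0.0131
finger_force: 1.2
```

Run:
```python
from h import *
o=monitor.get_obs();w=snap('wrist','w23');s=snap('scene','s23');print(o['opening'],o['finger_force'],o['position']);tilt(w,o['position'],o['orientation'])
```

```text
0.013115355014992315 1.2311415374279022 [ 0.49830531 -0.31391997  0.130097  ]
155 14 [ 0.5   -0.289  0.04 ]
180 16 [ 0.499 -0.302  0.079]
205 18 [ 0.499 -0.312  0.111]
230 20 [ 0.499 -0.319  0.137]
255 44 [ 0.5   -0.269  0.254]
280 24 [ 0.498 -0.33   0.178]
```

Held lightly, the rod swung down to about 17° off vertical. I'll firm the grip, lift it and carry it to the crock.

Request:
apply_moves:
  moves:
    - [[0,0,0],0,0.1]
    - [[0,0,0],0,0.1]
    - [[0,0,-0.6],0,0.1]
    - [[0,0,-0.8],0,0.1]
    - [[0,0,-0.8],0,0.1]
    - [[0,0,-0.4],0,0.1]
    - [[0,0,0],0,0.1]
  grip_force: 40

```text
clock: 47.72
position: [0.4988, -0.3143, 0.2606]
orientation: [[0.035, 0.999, 0.002], [0.999, -0.035, -0.002], [-0.002, 0.002, -1.0]]
force: [-0.6, -0.6, -0.5]
opening: 0.0109
finger_force: 39.2
```

Run:
```python
from h import *
o=monitor.get_obs();w=snap('wrist','w24');print(o['opening'],o['finger_force'],o['position'],o['q']);tilt(w,o['position'],o['orientation'])
go(.62,.318,.287,-2)
```

```text
0.010881034575539088 39.20067608356476 [ 0.49882102 -0.31432602  0.26059672] [-3.96644904e+01  2.42879944e+01  6.97172485e+01  4.29175698e-03
  8.58339385e+01 -3.76421315e+01]
105 13 [ 0.502 -0.236  0.396]
130 8 [ 0.567 -0.292 -0.032]
180 16 [ 0.506 -0.256  0.371]
205 16 [ 0.499 -0.322  0.216]
230 20 [ 0.499 -0.32   0.267]
255 41 [ 0.501 -0.272  0.38 ]
280 21 [ 0.498 -0.344  0.29 ]
from [ 0.4983 -0.3139  0.296 ] yaw -2.0 twist -0.0 shift 12.71 1.99 0.18
```

Request:
apply_moves:
  moves:
    - [[0.5,0.08,0],0,0.1]
    - [[0.9,0.15,0],0,0.1]
    - [[0.98,0.15,0],0,0.1]
    - [[0.98,0.15,0],0,0.1]
    - [[0.98,0.15,0],0,0.1]
    - [[0.98,0.15,0],0,0.1]
    - [[0.98,0.15,0],0,0.1]
    - [[0.98,0.15,0],0,0.1]
    - [[0.98,0.15,0],0,0.1]
    - [[0.98,0.15,0],0,0.1]
    - [[0.6,0.15,0],0,0.1]
    - [[0.3,0.1,0],0,0.1]

```text
clock: 49.28
position: [0.5996, 0.1912, 0.2573]
orientation: [[0.034, 0.999, -0.003], [0.999, -0.034, -0.001], [-0.001, -0.003, -1.0]]
force: [0.3, -0.2, -0.4]
opening: 0.0107
finger_force: 39.2
```

Request:
apply_moves:
  moves:
    - [[0.3,0,0],0,0.1]
    - [[0,0,0],0,0.1]
    - [[0,0,0],0,0.1]

```text
clock: 49.65
position: [0.6007, 0.2038, 0.2596]
orientation: [[0.036, 0.999, -0.0], [0.999, -0.036, -0.0], [-0.0, -0.0, -1.0]]
force: [0.2, 0.1, -0.7]
opening: 0.0115
finger_force: 39.2
```

Run:
```python
from h import *
o=monitor.get_obs();w=snap('wrist','w25');t=snap('top','t25');s=snap('scene','s25');np.save('pics/o25.npy',o,allow_pickle=True);print(o['opening'],o['position']);
P,R=o['position'],o['orientation']
go(.62,.318,.287,-2)
# crock rim ellipse in the wrist picture (bright outer contour), fit on z=.105
g=(w['img'].min(2)>140).astype(np.uint8);n,l,st,ce=cv2.connectedComponentsWithStats(g)
for i in range(1,n):
  if st[i,4]>200: print(st[i],ce[i].round(0))
T=np.array(w['tool_from_camera'])
def wproj(X):
  q=np.linalg.inv(T)@np.array([*(R.T@(np.array(X)-P)),1]);th=np.arctan2(np.hypot(q[0],q[1]),-q[2]);a=np.arctan2(-q[1],q[0]);return np.round((w['cx']+K(w)*th*np.cos(a),w['cy']+K(w)*th*np.sin(a)))
print('crock expected',wproj((.62,.335,.105)),wproj((.62,.377,.105)),wproj((.662,.335,.105)),'B',wproj((.62,.35,.14)))
```

```text
0.011487061939588388 [0.60066157 0.20379989 0.25955135]
from [0.6008 0.2039 0.2968] yaw -2.1 twist -0.01 shift 2.29 0.3 0.2
[  9   0  25  17 215] [17.  5.]
[ 409    0  103  181 7605] [463.  91.]
[ 229   15   76   73 2807] [265.  58.]
[ 173   63   26  120 1029] [185. 122.]
[ 233  139  124  177 6690] [286. 204.]
[ 56 140  40  39 905] [ 77. 162.]
[  0 220  33  67 649] [ 17. 250.]
[ 431  221   81  150 3498] [471. 294.]
[227 233  14  42 366] [234. 252.]
crock expected [267.  50.] [266.  14.] [305.  50.] B [268.  30.]
```

Request:
apply_moves:
  moves:
    - [[0.6,0.02,0],0,0.1]
    - [[0.6,0.02,0],0,0.1]
    - [[0.6,0.02,0],0,0.1]
    - [[0.49,0,0],0,0.1]
    - [[0,0,0],0,0.1]
    - [[0,0,0],0,0.1]

```text
clock: 50.55
position: [0.6079, 0.3182, 0.2596]
orientation: [[0.036, 0.999, 0.0], [0.999, -0.036, -0.0], [-0.0, 0.0, -1.0]]
force: [0.4, 0.0, -0.6]
opening: 0.0106
finger_force: 39.2
```

Run:
```python
from h import *
o=monitor.get_obs();w=snap('wrist','w26');s=snap('scene','s26');np.save('pics/o26.npy',o,allow_pickle=True);print(o['opening'],o['position'])
P=o['position']
# compare expected rod end points in the scene picture with white pixels
u,v=proj(s,(P[0],P[1],P[2]+.06));print('grasp at',u,v)
for zz in(.25,.22,.2,.18,.16,.14,.12):
  # white run nearest to the projection of the vertical below the grasp at height zz
  u,v=proj(s,(P[0],P[1],zz)); r=int(round(v)); c=np.flatnonzero(s['img'][r].min(1)>110); c=c[(abs(c-u)<40)]
  print(zz,round(u,1),r,c.min() if len(c) else None,c.max() if len(c) else None)
```

```text
0.010608313183744758 [0.60789401 0.31817291 0.25957142]
grasp at 414.0072407532198 130.2383311949302
0.25 407.6 151 405 447
0.22 405.0 160 403 433
0.2 403.3 165 403 404
0.18 401.6 171 401 403
0.16 400.0 176 400 402
0.14 398.5 181 399 403
0.12 397.0 186 368 414
```

Request:
apply_moves:
  moves:
    - [[0.2,0,0.2],0,0.1]
    - [[0,0,0.4],0,0.1]
    - [[0,0,0.4],0,0.1]
    - [[0,0,0.4],0,0.1]
    - [[0,0,0.4],0,0.1]
    - [[0,0,0.4],0,0.1]
    - [[0,0,0],0,0.1]

```text
clock: 51.52
position: [0.6069, 0.3288, 0.1471]
orientation: [[0.035, 0.999, -0.004], [0.999, -0.035, -0.001], [-0.002, -0.004, -1.0]]
force: [0.5, -0.3, 0.6]
opening: 0.0114
finger_force: 39.2
```

Request:
apply_moves:
  moves:
    - [[0,0,0.1],0,0.1]
    - [[0,0,0.1],0,0.1]
    - [[0,0,0.1],0,0.1]
    - [[0,0,0],0,0.1]

```text
clock: 52.02
position: [0.6094, 0.3295, 0.1369]
orientation: [[0.035, 0.999, 0.004], [0.999, -0.035, 0.002], [0.002, 0.004, -1.0]]
force: [-0.8, 0.6, 7.0]
opening: 0.0112
finger_force: 40.0
```

Request:
apply_moves:
  moves:
    - [[0,0,-0.05],0,0.15]
    - [[0,0,0],0,0.25]
    - [[0,0,0],0,0.25]
    - [[0,0,-0.5],0,0.25]
    - [[0,0,-0.9],0,0.25]
    - [[0,0,-0.5],0,0.25]
    - [[-0.8,0,0],0,0.25]
    - [[-0.8,0,0],0,0.25]
    - [[-0.8,0,0],0,0.25]
    - [[0,0,0],0,0.25]

```text
clock: 53.28
position: [0.604, 0.2065, 0.2322]
orientation: [[0.039, 0.999, -0.0], [0.999, -0.039, -0.001], [-0.001, -0.0, -1.0]]
force: [1.1, -0.1, 0.6]
opening: 0.0213
finger_force: 0.0
```

Run:
```python
from h import *
o=monitor.get_obs();w=snap('wrist','w27');s=snap('scene','s27');t=snap('top','t27');print(o['position'],o['q'][[0,5]])
crop(s,370,150,450,250,4,'a');crop(t,90,100,190,200,4,'b')
a=cv2.imread('pics/a.png');b=cv2.imread('pics/b.png');cv2.imwrite('pics/z27.png',np.hstack([a,b]))
go(.4977+.004,.2484+.07,.16,4.3)
```

```text
[0.60404586 0.20650561 0.23216423] [12.01587905 14.2439143 ]
from [0.6039 0.2098 0.2689] yaw -2.0 twist -0.63 shift 2.32 -1.88 2.18
```

View pics/z27.png

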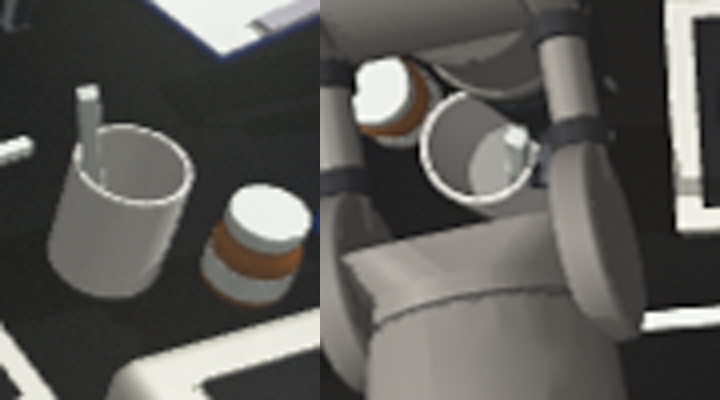

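Rod 1 stands in the crock at crop (88,92), leaning on the near -y rim. Next is the left-hand rod.

Run:
```python
from h import *
print(tri(load('t27'),(138.75,133.75),load('s27'),(392,173)))
go(.508,.175,.157,4.3)
```

```text
(array([0.60841298, 0.28637818, 0.1808383 ]), np.float64(0.0012003026941934773))
from [0.6039 0.2098 0.2689] yaw -2.0 twist -0.63 shift -0.55 -1.96 2.24
```

Request:
apply_moves:
  moves:
    - [[0,0,0],-0.63,0.25]
    - [[-0.28,-0.98,0.5],0,0.25]
    - [[-0.27,-0.98,0.5],0,0.25]
    - [[0,0,0.9],0,0.25]
    - [[0,0,0.34],0,0.3]
    - [[0,0,0],0,0.3]
    - [[0,0,0],0,0.3]
  grip_force: 20

```text
clock: 54.3
position: [0.5089, 0.1753, 0.1208]
orientation: [[-0.076, 0.997, 0.001], [0.997, 0.076, 0.0], [0.0, 0.001, -1.0]]
force: [-0.1, -0.6, 0.9]
opening: 0.0257
finger_force: 0.0
```

Run:
```python
from h import *
o=monitor.get_obs();w=snap('wrist','w28');print(o['position'])
for lo in(150,220): rods(w,o['position'],o['orientation'],lo=lo)
```

```text
[0.5088981  0.17525953 0.12080802]
[245  11  14 179] c [501.2 249.8] size [ 12.6 178.6] ends [508.  160.8] [494.4 338.8]
[331 333  50  46] c [ 691.7 -106. ] size [ 16.4 168.8] ends [ 750.3 -166.7] [633.1 -45.2]
[245  11  14 179] c [501.2 249.8] size [ 12.5 178.6] ends [508.  160.8] [494.3 338.8]
```

Request:
apply_moves:
  moves:
    - [[0.03,-0.04,0.8],0,0.3]
    - [[0,0,0.8],0,0.3]
    - [[0,0,0.8],0,0.3]
    - [[0,0,0.4],0,0.3]
    - [[0,0,0.22],0,0.3]
    - [[0,0,0],0,0.3]
    - [[0,0,0],0,0.2]
    - [[0,0,0],0,0.1]
    - [[0,0,0],0,0.1]
    - [[0,0,0],0,0.1]

```text
clock: 55.6
position: [0.5071, 0.176, -0.0298]
orientation: [[-0.075, 0.997, 0.002], [0.997, 0.075, 0.001], [0.0, 0.003, -1.0]]
force: [-1.6, -1.1, 6.4]
opening: 0.0119
finger_force: 22.1
```

Request:
apply_moves:
  moves:
    - [[0,0,-0.4],0,0.1]
    - [[0,0,-0.4],0,0.1]
    - [[0,0,0],0,0.14]
    - [[0,0,0],0,0.148]
    - [[0,0,0],0,0.1505]
    - [[0,0,0],0,0.1505]
    - [[0,0,0],0,0.1505]

```text
clock: 56.48
position: [0.5059, 0.1758, 0.0087]
orientation: [[-0.075, 0.997, -0.001], [0.997, 0.075, -0.0], [0.0, -0.001, -1.0]]
force: [-0.3, 0.0, 0.8]
opening: 0.0127
finger_force: 3.2
```

Run:
```python
from h import *
o=monitor.get_obs();w=snap('wrist','w29');print(o['opening'],o['finger_force'],o['position']);tilt(w,o['position'],o['orientation'])
```

```text
0.0126775404659394 3.170500472187996 [0.50589767 0.17575915 0.00866549]
5 23 [0.496 0.309 0.019]
30 23 [0.497 0.293 0.018]
55 23 [0.499 0.279 0.018]
80 24 [0.5   0.264 0.026]
105 25 [0.501 0.25  0.033]
130 24 [0.502 0.236 0.029]
155 24 [0.503 0.223 0.032]
180 24 [0.504 0.21  0.035]
205 24 [0.505 0.197 0.04 ]
230 24 [0.506 0.184 0.045]
255 42 [0.503 0.22  0.131]
```

Same pivot again. Lift with a light hold, then firm the grip and raise.

Request:
apply_moves:
  moves:
    - [[0,0,-0.2],0,0.1512]
    - [[0,0,-0.2],0,0.1512]
    - [[0,0,-0.2],0,0.1512]
    - [[0,0,-0.2],0,0.1512]
    - [[0,0,-0.2],0,0.1512]
    - [[0,0,-0.2],0,0.1512]
    - [[0,0,-0.2],0,0.1512]
    - [[0,0,-0.2],0,0.1512]
    - [[0,0,-0.2],0,0.1512]
    - [[0,0,-0.2],0,0.1512]
    - [[0,0,-0.2],0,0.1512]
    - [[0,0,-0.2],0,0.1512]

```text
clock: 58.02
position: [0.5061, 0.1757, 0.1297]
orientation: [[-0.075, 0.997, -0.0], [0.997, 0.075, 0.0], [0.0, -0.0, -1.0]]
force: [0.1, -0.5, 0.2]
opening: 0.0134
finger_force: 1.7
```

Request:
apply_moves:
  moves:
    - [[0,0,0],0,0.1512]
    - [[0,0,-0.1],0,0.1512]
    - [[0,0,-0.1],0,0.1512]
    - [[0,0,0],0,0.1512]
    - [[0,0,0],0,0.1]
    - [[0,0,0],0,0.1]
  grip_force: 40

```text
clock: 58.78
position: [0.506, 0.1758, 0.1388]
orientation: [[-0.075, 0.997, -0.0], [0.997, 0.075, -0.0], [0.0, -0.0, -1.0]]
force: [-0.5, -0.2, -0.6]
opening: 0.011
finger_force: 39.0
```

```bash
cat >> h.py <<'E'
def hang(s,P,x=None):
    "scene view: white runs near the line straight below the fingers"
    for zz in np.arange(P[2]+.03,max(P[2]-.12,.0),-.02):
        u,v=proj(s,(P[0],P[1],zz)); c=np.arange(512)[(s['img'][int(round(v))].min(1)>105)]; c=c[abs(c-u)<25]
        print(round(zz,3),round(u,1),int(round(v)),c.min() if len(c) else None,c.max() if len(c) else None)
E
python3 - <<'E'
from h import *
o=monitor.get_obs();w=snap('wrist','w30');s=snap('scene','s30');print(o['opening'],o['finger_force'],o['position']);tilt(w,o['position'],o['orientation'])
hang(s,o['position'])
E
```

```text
0.010971845901776649 38.95768404006958 [0.50595355 0.17576788 0.13878367]
155 14 [0.505 0.2   0.049]
180 16 [0.506 0.188 0.088]
205 18 [0.506 0.178 0.12 ]
230 20 [0.507 0.17  0.146]
255 40 [0.503 0.218 0.258]
280 22 [0.508 0.151 0.175]
0.169 339.1 162 315 336
0.149 338.3 167 336 339
0.129 337.5 172 337 339
0.109 336.7 177 337 340
0.089 336.0 182 338 340
0.069 335.2 186 338 340
0.049 334.5 191 339 341
0.029 333.8 195 339 341
```

Request:
apply_moves:
  moves:
    - [[0,0,-0.6],0,0.1]
    - [[0,0,-0.9],0,0.1]
    - [[0,0,-0.9],0,0.1]
    - [[0,0,0],0,0.1]

```text
clock: 59.38
position: [0.5079, 0.1762, 0.2627]
orientation: [[-0.075, 0.997, 0.008], [0.997, 0.075, 0.002], [0.001, 0.008, -1.0]]
force: [-0.5, 0.2, -0.5]
opening: 0.0111
finger_force: 39.1
```

Run:
```python
from h import *
go(.632,.335,.29)
```

```text
from [0.5079 0.1762 0.2997] yaw 4.3 twist -0.0 shift 2.98 2.71 0.19
```

Request:
apply_moves:
  moves:
    - [[0,0.6,0],0,0.1]
    - [[0,0.8,0],0,0.1]
    - [[0,0.8,0],0,0.1]
    - [[0,0.6,0],0,0.1]
    - [[0,0,0],0,0.1]
    - [[0.6,0,0],0,0.1]
    - [[0.8,0,0],0,0.1]
    - [[0.8,0,0],0,0.1]
    - [[0.6,0,0],0,0.1]
    - [[0.16,0,0],0,0.1]
    - [[0,0,0],0,0.1]
    - [[0,0,0],0,0.1]

```text
clock: 60.88
position: [0.6349, 0.3323, 0.2592]
orientation: [[-0.073, 0.997, 0.0], [0.997, 0.073, -0.0], [-0.0, -0.0, -1.0]]
force: [-0.5, 0.8, -0.0]
opening: 0.0115
finger_force: 39.2
```

Run:
```python
from h import *
o=monitor.get_obs();s=snap('scene','s31');t=snap('top','t31');print(o['opening'],o['position'])
hang(s,o['position']);go(.634,.335,.29)
a,b=proj(s,(.608,.286,.181));print('rod1 top expect',a,b); print(s['img'][int(b)-4:int(b)+12:3,int(a)-6:int(a)+7].min(2))
```

```text
0.011533422799570061 [0.63489751 0.33233356 0.25915937]
0.289 421.7 145 401 446
0.269 419.7 151 409 444
0.249 417.8 157 417 439
0.229 415.9 162 417 429
0.209 414.0 168 416 419
0.189 412.2 173 389 418
0.169 410.4 179 391 417
0.149 408.7 184 392 417
from [0.635  0.3325 0.2963] yaw 4.2 twist -0.0 shift 0.05 -0.02 0.13
rod1 top expect 391.5930707960368 172.93498173731248
[[ 39  38  39  39  40  39  41  41  41  43  38  43  40]
 [ 37  37  39  40  62  90 107 148 147  86  41  41  40]
 [ 38  37  37  39 106 192 203 186 175 112  49  39  42]
 [ 37  37  38  38  81 105 110 110 110 118  76  39  40]
 [ 34  37  35  36  70 100 109 110 110 105  68  38  41]
 [ 34  37  36  37  57  91 107 112 111 141 138 122 116]]
```

Request:
apply_moves:
  moves:
    - [[-0.25,0,0.1],0,0.1]
    - [[0,0,0.3],0,0.1]
    - [[0,0,0.4],0,0.1]
    - [[0,0,0.4],0,0.1]
    - [[0,0,0.4],0,0.1]
    - [[0,0,0.4],0,0.1]
    - [[0,0,0.1],0,0.1]
    - [[0,0,0],0,0.1]

```text
clock: 61.98
position: [0.6358, 0.3207, 0.1542]
orientation: [[-0.074, 0.997, -0.0], [0.997, 0.074, -0.0], [-0.0, -0.0, -1.0]]
force: [0.0, -0.9, -0.1]
opening: 0.0112
finger_force: 39.1
```

Request:
apply_moves:
  moves:
    - [[0,0,0.1],0,0.1]
    - [[0,0,0.1],0,0.1]
    - [[0,0,0.05],0,0.1]
    - [[0,0,0],0,0.1]

```text
clock: 62.48
position: [0.6355, 0.3214, 0.1412]
orientation: [[-0.075, 0.997, -0.0], [0.997, 0.075, -0.0], [-0.0, -0.0, -1.0]]
force: [-0.0, 0.0, -0.2]
opening: 0.0112
finger_force: 39.2
```

Request:
apply_moves:
  moves:
    - [[0,0,0.04],0,0.1]
    - [[0,0,0],0,0.16]
    - [[0,0,0],0,0.25]
    - [[0,0,0],0,0.25]
    - [[0,0,-0.5],0,0.25]
    - [[0,0,-0.9],0,0.25]
    - [[0,0,-0.6],0,0.25]
    - [[0,0,0],0,0.25]

```text
clock: 63.48
position: [0.6368, 0.3218, 0.243]
orientation: [[-0.075, 0.997, 0.006], [0.997, 0.075, 0.002], [0.002, 0.006, -1.0]]
force: [0.2, -0.0, -0.5]
opening: 0.0214
finger_force: 0.0
```

Run:
```python
from h import *
o=monitor.get_obs();s=snap('scene','s32');print(o['position'],o['q'][[0,5]])
g=s['img'][160:215,380:425].min(2)
for r in range(0,55,3): print(160+r,''.join('#' if x>150 else '+' if x>95 else '.' for x in g[r]))
go(.44,-.2,.287,-7.2)
```

```text
[0.63675453 0.32182859 0.24296575] [20.66352785 16.38197066]
160 ........................................+####
163 ............................................+
166 .............................................
169 .............................................
172 .........#####+..............................
175 ..........++++...............................
178 ..........+++++..............................
181 ..........+######+#####++....................
184 ..............+###++++++++++++##.............
187 .........#++..+###++++++++++++++++#+.........
190 ........+#+++..+###+++++++++++++++++#+.......
193 ........++##+...+###++++++++++++++++##+......
196 .......++++++++..###++++++++++++++++##.......
199 ......++++++++++++###++++++++++#####+........
202 .....+++++++++++++++++++++++++++++++.........
205 ....++++++++++++++++++++++++++++++...........
208 ...++++++++++++++++++++++++++++++............
211 ...+++++++++++++++++++++++++++++.............
214 ...++++++++++++++++++++++++++++..........+++.
from [0.6359 0.3215 0.2774] yaw 4.3 twist 1.15 shift -10.84 -2.58 -0.19
```

Run:
```python
from h import *
go(.4278,-.341,.277,-7.7)
t=load('top0');print('flask',px(t,610/1.5,367/1.5,.1),'brush',px(t,480/1.5,355/1.5,.01),px(t,556/1.5,370/1.5,.01))
```

```text
from [0.6359 0.3215 0.2774] yaw 4.3 twist 1.2 shift -13.69 -2.35 0.01
flask [ 0.30430696 -0.45841736  0.1       ] brush [ 0.32485022 -0.22437806  0.01      ] [ 0.29390472 -0.3792745   0.01      ]
```

Request:
apply_moves:
  moves:
    - [[0,0,0],0.6,0.25]
    - [[0,0,0],0.6,0.25]
    - [[-0.95,-0.16,0],0,0.25]
    - [[-0.95,-0.16,0],0,0.25]
    - [[-0.95,-0.16,0],0,0.25]
    - [[-0.95,-0.16,0],0,0.25]
    - [[-0.95,-0.16,0],0,0.25]
    - [[-0.95,-0.16,0],0,0.25]
    - [[-0.95,-0.16,0],0,0.25]
    - [[-0.95,-0.16,0],0,0.25]
    - [[-0.95,-0.16,0],0,0.25]
    - [[-0.95,-0.16,0],0,0.25]

```text
clock: 65.03
position: [0.491, -0.1396, 0.2377]
orientation: [[0.134, 0.991, -0.003], [0.991, -0.134, 0.001], [0.001, -0.003, -1.0]]
force: [-0.0, -1.0, 0.5]
opening: 0.0213
finger_force: 0.0
```

Run:
```python
from h import *
go(.4278,-.341,.157,-7.7)
```

```text
from [ 0.491  -0.1396  0.2747] yaw -7.7 twist -0.0 shift -4.16 -0.71 2.35
```

Request:
apply_moves:
  moves:
    - [[-0.85,-0.14,0],0,0.25]
    - [[-0.85,-0.14,0],0,0.25]
    - [[-0.85,-0.14,0],0,0.25]
    - [[-0.85,-0.14,0],0,0.3]
    - [[-0.7,-0.13,0.3],0,0.3]
    - [[0,0,0.8],0,0.3]
    - [[0,0,0.8],0,0.3]
    - [[0,0,0.4],0,0.3]
    - [[0,0,0],0,0.3]
    - [[0,0,0],0,0.3]
  grip_force: 20

```text
clock: 66.28
position: [0.4308, -0.3371, 0.1247]
orientation: [[0.134, 0.991, 0.0], [0.991, -0.134, 0.0], [0.0, 0.0, -1.0]]
force: [-0.4, 0.8, 0.1]
opening: 0.0259
finger_force: 0.0
```

Run:
```python
from h import *
o=monitor.get_obs();w=snap('wrist','w33');print(o['position'])
for lo in(150,220): rods(w,o['position'],o['orientation'],lo=lo)
t=snap('top','t33')
g=t['img'][118:165,110:160].min(2)
for r in range(0,47,2): print(118+r,''.join('#' if x>170 else '+' if x>110 else '.' for x in g[r]))
go(.4278,-.341,.157,-7.9)
```

```text
[ 0.4308311  -0.33712984  0.12469505]
[245  17  14 177] c [ 438.  -267.9] size [178.9  12.7] ends [ 426.  -356.6] [ 450.  -179.2]
[128 327  51  52] c [ 235.4 -606.3] size [188.6  18.3] ends [ 166.1 -670.2] [ 304.7 -542.3]
[477   0  35  17] c [ 761.9 -157. ] size [67.4 21.9] ends [ 763.7 -167.8] [ 760.  -146.2]
[245  17  14 177] c [ 438.1 -267.9] size [178.9  12.6] ends [ 426.  -356.6] [ 450.1 -179.3]
[128 330  50  49] c [ 233.  -607.1] size [180.3  17.2] ends [ 165.5 -666.9] [ 300.4 -547.3]
118 ##................................................
120 ##................................................
122 ##+.............+######++.........................
124 ##..........##++++.....++###...+##+...............
126 +........##++..............+#######+..............
128 .......+##.................+#####++...............
130 ......+#+.................+####+..................
132 .....+#+...............+++####++++................
134 .....##..............++++#######+++...............
136 .....##............++++++++++##.+#+...............
138 .....##...........++++++..+++++.+++...............
140 .....+#+.........++++++++.+++++.++................
142 ......+++........+++++++++#++++##+................
144 .......+#+.......+++++++++++.+##..................
146 .........##+......++++++++++##+...................
148 ...........+###+...++++####++.....................
150 ...............+######+++.........................
152 ..................................................
154 ..................................................
156 ..................................................
158 ..................................................
160 ..................................................
162 ..................................................
164 ..................................................
from [ 0.4312 -0.3374  0.1624] yaw -7.7 twist 0.02 shift -0.08 -0.06 0.11
```

Request:
apply_moves:
  moves:
    - [[-0.08,-0.04,0.8],0,0.3]
    - [[0,0,0.8],0,0.3]
    - [[0,0,0.8],0,0.3]
    - [[0,0,0.45],0,0.3]
    - [[0,0,0.25],0,0.3]
    - [[0,0,0],0,0.3]
    - [[0,0,0],0,0.2]
    - [[0,0,0],0,0.1]
    - [[0,0,0],0,0.1]
    - [[0,0,0],0,0.1]

```text
clock: 67.62
position: [0.4289, -0.3415, -0.0293]
orientation: [[0.134, 0.991, 0.002], [0.991, -0.134, -0.002], [-0.001, 0.002, -1.0]]
force: [0.2, 0.3, 6.1]
opening: 0.0117
finger_force: 22.3
```

Request:
apply_moves:
  moves:
    - [[0,0,-0.4],0,0.1]
    - [[0,0,-0.4],0,0.1]
    - [[0,0,0],0,0.14]
    - [[0,0,0],0,0.148]
    - [[0,0,0],0,0.1505]
    - [[0,0,0],0,0.1505]
    - [[0,0,0],0,0.1505]

```text
clock: 68.5
position: [0.4281, -0.3406, 0.0091]
orientation: [[0.134, 0.991, -0.0], [0.991, -0.134, 0.001], [0.0, -0.0, -1.0]]
force: [0.1, -0.3, -0.5]
opening: 0.0129
finger_force: 3.0
```

Run:
```python
from h import *
o=monitor.get_obs();w=snap('wrist','w34');print(o['opening'],o['finger_force'],o['position']);tilt(w,o['position'],o['orientation'])
```

```text
0.01288213255452755 3.0400852113962173 [ 0.42811513 -0.34064213  0.00910892]
5 23 [ 0.446 -0.209  0.02 ]
30 23 [ 0.444 -0.224  0.018]
55 23 [ 0.442 -0.239  0.018]
80 25 [ 0.44  -0.254  0.033]
105 25 [ 0.439 -0.267  0.034]
130 25 [ 0.437 -0.28   0.036]
155 25 [ 0.435 -0.292  0.039]
180 25 [ 0.433 -0.305  0.042]
205 24 [ 0.432 -0.319  0.04 ]
230 24 [ 0.43  -0.332  0.045]
255 45 [ 0.435 -0.297  0.132]
```

Request:
apply_moves:
  moves:
    - [[0,0,-0.2],0,0.1512]
    - [[0,0,-0.2],0,0.1512]
    - [[0,0,-0.2],0,0.1512]
    - [[0,0,-0.2],0,0.1512]
    - [[0,0,-0.2],0,0.1512]
    - [[0,0,-0.2],0,0.1512]
    - [[0,0,-0.2],0,0.1512]
    - [[0,0,-0.2],0,0.1512]
    - [[0,0,-0.2],0,0.1512]
    - [[0,0,-0.2],0,0.1512]
    - [[0,0,-0.2],0,0.1512]
    - [[0,0,-0.2],0,0.1512]

```text
clock: 70.05
position: [0.4283, -0.3408, 0.1301]
orientation: [[0.134, 0.991, 0.0], [0.991, -0.134, 0.0], [0.0, 0.0, -1.0]]
force: [0.9, 0.6, -1.0]
opening: 0.0127
finger_force: 1.6
```

Request:
apply_moves:
  moves:
    - [[0,0,0],0,0.1512]
    - [[0,0,-0.1],0,0.1512]
    - [[0,0,-0.1],0,0.1512]
    - [[0,0,0],0,0.1512]
    - [[0,0,0],0,0.1]
    - [[0,0,0],0,0.1]
    - [[0,0,-0.6],0,0.1]
    - [[0,0,-0.9],0,0.1]
    - [[0,0,-0.9],0,0.1]
    - [[0,0,-0.2],0,0.1]
    - [[0,0,0],0,0.1]
    - [[0,0,0],0,0.1]
  grip_force: 40

```text
clock: 71.55
position: [0.4277, -0.3403, 0.2676]
orientation: [[0.134, 0.991, -0.002], [0.991, -0.134, 0.003], [0.002, -0.003, -1.0]]
force: [-0.9, 0.6, -0.1]
opening: 0.0111
finger_force: 39.1
```

Run:
```python
from h import *
o=monitor.get_obs();s=snap('scene','s35');print(o['opening'],o['finger_force'],o['position'])
hang(s,o['position'])
go(.6225,.22,.30,-7.7)
```

```text
0.011114405104634266 39.05140936374664 [ 0.42765881 -0.34025067  0.26759664]
0.298 147.8 147 None None
0.278 149.4 153 145 149
0.258 151.0 159 147 152
0.238 152.5 165 150 155
0.218 154.0 171 153 158
0.198 155.5 176 156 160
0.178 156.9 181 158 163
0.158 158.3 186 160 183
from [ 0.4277 -0.3402  0.3046] yaw -7.7 twist -0.0 shift 11.63 2.36 0.09
```

Request:
apply_moves:
  moves:
    - [[0,0,-0.6],0,0.1]
    - [[0,0,-0.6],0,0.1]
    - [[0.5,0.1,0],0,0.1]
    - [[0.8,0.15,0],0,0.1]
    - [[0.9,0.15,0],0,0.1]
    - [[0.9,0.15,0],0,0.1]
    - [[0.9,0.15,0],0,0.1]
    - [[0.9,0.15,0],0,0.1]
    - [[0.9,0.15,0],0,0.1]
    - [[0.9,0.15,0],0,0.1]
    - [[0.9,0.15,0],0,0.1]
    - [[0.9,0.15,0],0,0.1]

```text
clock: 73.1
position: [0.5572, 0.072, 0.3281]
orientation: [[0.134, 0.991, -0.002], [0.991, -0.134, 0.0], [-0.0, -0.002, -1.0]]
force: [-0.2, -0.0, -0.2]
opening: 0.0112
finger_force: 39.1
```

Run:
```python
from h import *
print(monitor.get_obs()['opening'])
go(.6225,.335,.36,-7.7)
print('rod1',tri(load('t33'),(138.3,134),load('s32'),(392,172.5)),'rod2',tri(load('t33'),(142,127),load('s32'),(398,182)))
```

```text
0.011179575233656204
from [0.5572 0.072  0.3651] yaw -7.7 twist -0.0 shift 5.39 0.59 0.1
rod1 (array([0.60742082, 0.28705834, 0.18173647]), np.float64(0.0006710477678763632)) rod2 (array([0.63283399, 0.28750153, 0.16647438]), np.float64(0.012603489652562477))
```

Request:
apply_moves:
  moves:
    - [[0.85,0.1,0],0,0.1]
    - [[0.85,0.1,0],0,0.1]
    - [[0.85,0.1,0],0,0.1]
    - [[0.85,0.1,0],0,0.1]
    - [[0.8,0.1,0],0,0.1]
    - [[0.7,0.1,0],0,0.1]
    - [[0.4,0,0],0,0.1]
    - [[0,0,0],0,0.1]
    - [[0,0,0],0,0.1]

```text
clock: 74.22
position: [0.6225, 0.3283, 0.3287]
orientation: [[0.135, 0.991, -0.001], [0.991, -0.135, -0.001], [-0.001, -0.001, -1.0]]
force: [-0.3, -0.3, -0.2]
opening: 0.0107
finger_force: 39.1
```

Run:
```python
from h import *
o=monitor.get_obs();s=snap('scene','s36');print(o['opening'],o['position'])
go(.624,.333,.36,-7.7);hang(s,o['position'])
d=np.array(proj(s,(.62,.34,.2)))-np.array(proj(s,(.62,.33,.2)));print(d)
```

```text
0.010744105860464339 [0.62252503 0.32832403 0.32873503]
from [0.6226 0.3281 0.3663] yaw -7.8 twist -0.01 shift 0.1 0.02 0.13
0.359 424.8 120 400 431
0.339 422.7 127 398 442
0.319 420.6 133 396 445
0.299 418.6 139 394 443
0.279 416.6 145 401 441
0.259 414.7 151 409 439
0.239 412.9 157 415 437
0.219 411.1 163 414 426
[ 3.16858467 -0.7744474 ]
```

Request:
apply_moves:
  moves:
    - [[0.1,0.02,0.3],0,0.1]
    - [[0,0,0.5],0,0.1]
    - [[0,0,0.5],0,0.1]
    - [[0,0,0.4],0,0.1]
    - [[0,0,0.4],0,0.1]
    - [[0,0,0.4],0,0.1]
    - [[0,0,0.4],0,0.1]
    - [[0,0,0.3],0,0.1]
    - [[0,0,0.2],0,0.1]
    - [[0,0,0],0,0.1]

```text
clock: 75.53
position: [0.6239, 0.3339, 0.1588]
orientation: [[0.134, 0.991, -0.001], [0.991, -0.134, -0.0], [-0.0, -0.001, -1.0]]
force: [0.3, 0.1, -1.2]
opening: 0.0111
finger_force: 39.1
```

Request:
apply_moves:
  moves:
    - [[0,0,0.1],0,0.1]
    - [[0,0,0.1],0,0.1]
    - [[0,0,0.1],0,0.1]
    - [[0,0,0],0,0.1]

```text
clock: 76.03
position: [0.6239, 0.3339, 0.1439]
orientation: [[0.134, 0.991, -0.001], [0.991, -0.134, -0.0], [-0.0, -0.001, -1.0]]
force: [-0.3, -0.4, -0.0]
opening: 0.0112
finger_force: 39.1
```

Request:
apply_moves:
  moves:
    - [[0,0,0.06],0,0.1]
    - [[0,0,0],0,0.16]
    - [[0,0,0],0,0.22]
    - [[0,0,0],0,0.22]
    - [[0,0,-0.5],0,0.22]
    - [[0,0,-0.9],0,0.22]
    - [[0,0,-0.9],0,0.22]
    - [[0,0,-0.5],0,0.22]
    - [[0,0,0],0,0.22]

```text
clock: 77.15
position: [0.625, 0.3343, 0.284]
orientation: [[0.134, 0.991, 0.005], [0.991, -0.134, 0.002], [0.003, 0.005, -1.0]]
force: [-0.6, 0.8, 0.5]
opening: 0.0188
finger_force: 0.0
```

Run:
```python
from h import *
o=monitor.get_obs();print(o['position'],o['force']);go(.45,.1,.29)
```

```text
[0.62499364 0.33431752 0.28404323] [-0.59773431  0.84642164  0.53508702]
from [0.625  0.3343 0.321 ] yaw -7.7 twist -0.0 shift -5.11 -2.84 0.62
```

Request:
apply_moves:
  moves:
    - [[-0.85,-0.47,0],0,0.3]
    - [[-0.85,-0.47,0],0,0.3]
    - [[-0.85,-0.47,0],0,0.3]
    - [[-0.85,-0.47,0],0,0.3]
    - [[-0.85,-0.47,0],0,0.3]
    - [[-0.85,-0.47,0],0,0.3]
    - [[0,0,0],0,0.3]
    - [[0,0,0],0,0.3]

```text
clock: 78.15
position: [0.4501, 0.1004, 0.2807]
orientation: [[0.135, 0.991, -0.001], [0.991, -0.135, 0.0], [0.0, -0.001, -1.0]]
force: [0.0, -0.2, 0.6]
opening: 0.0255
finger_force: 0.0
```

Run:
```python
from h import *
o=monitor.get_obs();print(o['position'],o['clock'])
s=snap('scene','s40');t=snap('top','t40')
g=s['img'][160:222,375:430].min(2)
for r in range(0,60,3): print(160+r,''.join('#' if x>150 else '+' if x>95 else '.' for x in g[r]))
g=t['img'][118:154,110:160].min(2)
for r in range(0,36,2): print(118+r,''.join('#' if x>170 else '+' if x>110 else '.' for x in g[r]))
a=load('top0')['img'].astype(int);d=abs(t['img'].astype(int)-a).max(2)>50
n,l,st,ce=cv2.connectedComponentsWithStats(d.astype(np.uint8))
print('changed in top:',[tuple(x) for x in st[1:] if x[4]>25])
a=load('scene0')['img'].astype(int);d=abs(s['img'].astype(int)-a).max(2)>50
n,l,st,ce=cv2.connectedComponentsWithStats(d.astype(np.uint8))
print('changed in scene:',[tuple(x) for x in st[1:] if x[4]>25])
```

```text
[0.45007513 0.10039507 0.28067558] 78.15
160 .............................................+#########
163 .................................................+#++..
166 .......................................................
169 .......................................................
172 ..............#####....................................
175 ..............++++++#####+.............................
178 ...............++######+++.............................
181 ...............++.++###+++##++.........................
184 ................++.++###+++++++++++##..................
187 ..............#+++..++##+++++++++++++++#+..............
190 .............+#+++..++#++++++++++++++++++#+............
193 .............++++++..++##+++++++++++++++++#+...........
196 ............++++++++.++++++++++++++++++++##............
199 ...........++++++++++++####++++++++++####+...........##
202 ..........+++++++++++++++++++++++++++++++...........+##
205 .........++++++++++++++++++++++++++++++.............++#
208 .........+++++++++++++++++++++++++++++...............++
211 ........+++++++++++++++++++++++++++
[... 5340 characters left out ...]
32(9), np.int32(6), np.int32(31)), (np.int32(175), np.int32(222), np.int32(61), np.int32(18), np.int32(349)), (np.int32(108), np.int32(229), np.int32(20), np.int32(14), np.int32(102)), (np.int32(248), np.int32(238), np.int32(10), np.int32(6), np.int32(37)), (np.int32(29), np.int32(241), np.int32(3), np.int32(16), np.int32(42)), (np.int32(227), np.int32(245), np.int32(11), np.int32(12), np.int32(89)), (np.int32(186), np.int32(246), np.int32(21), np.int32(23), np.int32(281)), (np.int32(241), np.int32(249), np.int32(21), np.int32(29), np.int32(280)), (np.int32(161), np.int32(257), np.int32(16), np.int32(18), np.int32(184)), (np.int32(234), np.int32(260), np.int32(9), np.int32(8), np.int32(38))]
```

Run:
```python
from h import *
def show(n0,n1,u0,v0,u1,v1,st=2):
    a,b=load(n0)['img'],load(n1)['img']
    f=lambda i:i[v0:v1:st,u0:u1:st].max(2)
    for x,y in zip(f(a),f(b)): print(*[''.join(' .:-=+*#%@'[min(9,k//26)] for k in r) for r in(x,y)],sep='  |  ')
    print()
show('scene0','s40',90,160,136,218)
show('top0','t40',384,186,446,212); 
for n in('top0','t33','t40'):
    h=cv2.cvtColor(load(n)['img'],cv2.COLOR_RGB2HSV); p=np.argwhere(cv2.inRange(h,(150,60,90),(180,255,255))[140:320,300:470]>0)[:,::-1]+[300,140]
    q=p[p[:,1]<220]; r=p[p[:,1]>=220]; print(n,len(q),cv2.minAreaRect(q.astype(np.float32)),len(r),cv2.minAreaRect(r.astype(np.float32)) if len(r) else '')
```

```text
.   ..... .... ...... .  |          ...............
.......................  |   .  ...................
.......................  |  .......................
.......................  |  .......................
.......%%@%=...........  |  .......+**+:...........
......%@@@@#...........  |  ......+****=...........
......%@@@%#:..........  |  ......%@@@#-...........
......:+++**:..........  |  ......:+++=-...........
.......-==*###.........  |  .......-===---.........
.......-==+#%@@#.......  |  . .....-======##.......
.......+++*%%%@@*......  |  .......++====@@@*......
......=++*##%%%@%=.....  |  ......=+++++#%%@%=.....
......+++**#%%%%%+.....  |  ......+++++*%%%%%+.....
......+++**#%%%%%#:....  |  ......+++++#%%%%%#:....
......+++**##%%###=....  |  ......++++*##%%###=....
......=++**###***#*....  |  ......=+++*###***#*....
......:===+++++**##:...  |  ......:===+++++**##:...
.......-=====++**##=...  |  .......-=====++**##=...
.......-=====++***##...  |  .......-=====++***##...
........======++**##:..  |  ........======++**##:..
........-=====++***#=..  |  ........-=====++**##=..
........
[... 1134 characters left out ...]
                      
.......  ..   .                  |                                 
.......... ..  .                 |                                 

top0 312 ((419.68206787109375, 187.08168029785156), (5.350208759307861, 58.18352508544922), 52.76516342163086) 312 ((348.8892517089844, 290.6861572265625), (5.3251214027404785, 59.4638557434082), 70.55996704101562)
t33 86 ((436.44000244140625, 174.4199981689453), (5.199999809265137, 16.200000762939453), 53.13010025024414) 0 
t40 290 ((419.9600524902344, 186.78001403808594), (5.200000286102295, 57.399993896484375), 53.13010025024414) 318 ((348.8892517089844, 290.6861572265625), (5.3251214027404785, 59.4638557434082), 70.55996704101562)
```

Run:
```python
from h import *
from scipy.optimize import least_squares
t=load('t40');s=load('s40')
g=cv2.GaussianBlur(t['img'],(3,3),0).max(2)
# rim of the pot: radial search for the brightest pixel about the expected circle (r=48 mm, z=.098)
def fit(c,g,c0,r,z,band=.007):
    for k in range(3):
        pts=[]
        for a in np.radians(np.arange(0,360,5)):
            rr=np.arange(r-band,r+band,.0007); v=[]
            for q in rr:
                u,w=proj(c,(c0[0]+q*np.cos(a),c0[1]+q*np.sin(a),z)); v.append(cv2.getRectSubPix(g,(1,1),(float(u),float(w)))[0,0])
            v=np.array(v,float)
            if v.max()-np.median(v)>15: pts.append([c0[0]+rr[v.argmax()]*np.cos(a),c0[1]+rr[v.argmax()]*np.sin(a)])
        pts=np.array(pts); o=least_squares(lambda p:np.hypot(*(pts-p[:2]).T)-p[2],[*c0,r],loss='soft_l1',f_scale=.001).x; c0=o[:2]
    return o.round(4),len(pts)
print('pot rim top',fit(t,g,(.6745,-.0587),.048,.098))
print('rest ring top (start)',fit(load('top0'),load('top0')['img'].max(2),(.6746,-.0586),.059,.03))
gs=s['img'].max(2)
print('pot rim scene',fit(s,gs,(.6775,-.0567),.048,.098)); s0=load('scene0')
print('rest ring scene (start)',fit(s0,s0['img'].max(2),(.6778,-.0563),.059,.03))
u,v=proj(s,(.709,-.191,.095));print('knob',s['img'][int(v)-1:int(v)+2,int(u)-1:int(u)+2].max(2).tolist())
```

```text
pot rim top (array([ 0.6755, -0.0551,  0.0471]), 56)
rest ring top (start) (array([ 0.6761, -0.0567,  0.0564]), 68)
pot rim scene (array([ 0.6746, -0.0572,  0.0476]), 71)
rest ring scene (start) (array([ 0.6747, -0.058 ,  0.0564]), 62)
knob [[49, 51, 52], [50, 52, 54], [48, 51, 52]]
```

```bash
python3 -c "
from rig import bot
print(bot.hand_in())"
```

```text
the job is handed in; nothing more can be done
None
```

The job is handed in at about 78 s of the 210 s: the lever is fully off, and the pot was then slid to within about 2 mm of the resting place's centre. Both blocks are seated in their pockets, and all three white rods found (no fourth) stand in the crock, leaning on its rim, with the pink look-alikes untouched. The pictures do not resolve the rods' lower ends; by gripper height they were let go on or just above the crock floor.

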